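# Set up the extending tube stand and hang the sample carriers on it

### The job

Set up the small extending stand and load it: push its upright sprung side foot over towards the front until it snaps down, then lift the sliding top section by its black handle until its latch has cleared the topmost rung, and lower it gently until it rests locked on that rung. Then hang every tube carrier that is on the table upright by the hole in its plate, each on a peg of its own. Leave the other things on the table where they are.

Things in the scene. Friction and masses are not known exactly. Their poses are not given: they have to be found in the camera images.
- stand: fixed base of the stand: grey plate 360 mm wide (its y), 150 deep (x), 12 thick; two uprights 138 mm high with three rungs. Origin: underside centre, z up; its front is its own -x. On it slides a 0.6 kg top section: aluminium beam 410 mm wide and 18 high, five pegs in front, black handle on top, and 86 mm below the pegs a rest rail 25 mm behind their seats; its gravity latch tips aside at each rung on the way up, then holds it.
- fly (a joint): height of the top section above its lowest place, m; starts at 0. Rests with the latch on a rung at 0, 0.040 or 0.080 (topmost). Rising, the latch drops back over a rung only about 6 mm above its resting value (lift to 0.095 to 0.11 to clear the topmost surely); lowered sooner, it falls to the rung below. Upper stop 0.112. Otherwise it moves freely and falls if let go.
- handle (a point): middle of the black handle's gripping part (moves with the top section; axes of the stand): upright tab 12 mm thick along x, 36 wide along y, free from 26 mm below this point to a 22 mm thick rim 17 to 25 mm above it. Grasp from above, closing along the stand's x. 192 mm above the table at fly = 0.
- foot (a joint): angle of the sprung foot, rad: a dark bar 14 mm thick (in its swing direction), 26 wide, with a round rubber end (28 mm diameter) centred 108 mm from the hinge. 0: upright, stowed; grows as its top swings to the stand's front (-x) to 1.62, flat on the table. Springs to one stop or the other: over-centre at about 0.6, about 4 N at its end to start it.
- foot_hinge (a point): hinge axis (along the stand's y) of the foot, at the stand's left front corner, 22 mm above the table; axes of the stand.
- peg0 (a point): seat of peg 0 (-225 mm along the stand's y), in the middle of a flat steel bar 12 mm wide, 6 thick, 55 mm in front of the beam; axes of the stand. The bar points to -x: level for 9 mm either side of the seat, its tip 31 mm farther out and 10 mm higher; towards the beam it rises 8 mm. A hung carrier has its eye centre 11 mm below this point. It is 235 mm above the table when the top section is on the topmost rung.
- peg1 (a point): seat of peg 1 (-140 mm along the stand's y), in the middle of a flat steel bar 12 mm wide, 6 thick, 55 mm in front of the beam; axes of the stand. The bar points to -x: level for 9 mm either side of the seat, its tip 31 mm farther out and 10 mm higher; towards the beam it rises 8 mm. A hung carrier has its eye centre 11 mm below this point. It is 235 mm above the table when the top section is on the topmost rung.
- peg2 (a point): seat of peg 2 (-55 mm along the stand's y), in the middle of a flat steel bar 12 mm wide, 6 thick, 55 mm in front of the beam; axes of the stand. The bar points to -x: level for 9 mm either side of the seat, its tip 31 mm farther out and 10 mm higher; towards the beam it rises 8 mm. A hung carrier has its eye centre 11 mm below this point. It is 235 mm above the table when the top section is on the topmost rung.
- peg3 (a point): seat of peg 3 (55 mm along the stand's y), in the middle of a flat steel bar 12 mm wide, 6 thick, 55 mm in front of the beam; axes of the stand. The bar points to -x: level for 9 mm either side of the seat, its tip 31 mm farther out and 10 mm higher; towards the beam it rises 8 mm. A hung carrier has its eye centre 11 mm below this point. It is 235 mm above the table when the top section is on the topmost rung.
- peg4 (a point): seat of peg 4 (140 mm along the stand's y), in the middle of a flat steel bar 12 mm wide, 6 thick, 55 mm in front of the beam; axes of the stand. The bar points to -x: level for 9 mm either side of the seat, its tip 31 mm farther out and 10 mm higher; towards the beam it rises 8 mm. A hung carrier has its eye centre 11 mm below this point. It is 235 mm above the table when the top section is on the topmost rung.
- carrier0: tube carrier (0.15-0.31 kg, may be absent): steel foot 54 (x) x 50 (y) x 25 mm, four capped tubes to 113 mm, central upright white plate 8 mm thick (x), 46 wide (y), 215 high; eye 26 wide, 28 high, centre at 145. Grasp from above, closing along x, above the eye (159 to 215 mm), near the top so that the fingers open clear of peg tips. Origin: underside centre. Same after half a turn about z.
- carrier1: tube carrier (0.15-0.31 kg, may be absent): steel foot 54 (x) x 50 (y) x 25 mm, four capped tubes to 113 mm, central upright white plate 8 mm thick (x), 46 wide (y), 215 high; eye 26 wide, 28 high, centre at 145. Grasp from above, closing along x, above the eye (159 to 215 mm), near the top so that the fingers open clear of peg tips. Origin: underside centre. Same after half a turn about z.
- carrier2: tube carrier (0.15-0.31 kg, may be absent): steel foot 54 (x) x 50 (y) x 25 mm, four capped tubes to 113 mm, central upright white plate 8 mm thick (x), 46 wide (y), 215 high; eye 26 wide, 28 high, centre at 145. Grasp from above, closing along x, above the eye (159 to 215 mm), near the top so that the fingers open clear of peg tips. Origin: underside centre. Same after half a turn about z.
- carrier3: tube carrier (0.15-0.31 kg, may be absent): steel foot 54 (x) x 50 (y) x 25 mm, four capped tubes to 113 mm, central upright white plate 8 mm thick (x), 46 wide (y), 215 high; eye 26 wide, 28 high, centre at 145. Grasp from above, closing along x, above the eye (159 to 215 mm), near the top so that the fingers open clear of peg tips. Origin: underside centre. Same after half a turn about z.
- carrier4: tube carrier (0.15-0.31 kg, may be absent): steel foot 54 (x) x 50 (y) x 25 mm, four capped tubes to 113 mm, central upright white plate 8 mm thick (x), 46 wide (y), 215 high; eye 26 wide, 28 high, centre at 145. Grasp from above, closing along x, above the eye (159 to 215 mm), near the top so that the fingers open clear of peg tips. Origin: underside centre. Same after half a turn about z.
- gel: bystander, not to be moved: bottle of hand gel, 60 mm across, 150 tall; origin under its centre.
- tape: bystander, not to be moved: roll of tape lying flat, 90 mm across, 24 high; origin under its centre.
- pot: bystander, not to be moved: small white pot, 48 mm across, 50 high; origin under its centre.
- pad: bystander, not to be moved: pad of forms, 100 x 75 x 14 mm; origin under its centre.
- dish: bystander, not to be moved: steel bowl, 100 mm across, 35 high; origin under its centre.
- caps_jar: bystander, not to be moved: clear jar with label, 70 mm across, 90 high; origin under its centre.
- label_box: bystander, not to be moved: small carton, 60 x 50 x 40 mm; origin under its centre.

How it is judged:
By the outcome, as a careful person would: the job done as asked, in the order asked, and still so for the second after the job is handed in, with the robot touching nothing.
Of carrier0, carrier1, carrier2, carrier3, carrier4 only 3 to 5 are there at a start; the rules pass over those that are not, and their reading is None.
At some moment in a run one of carrier0, carrier1, carrier2, carrier3, carrier4 may be knocked a few centimetres aside while the robot is not near it.
It also fails if it takes over 210 s, if anything falls off the work surface, if the arm or the gripper's body presses on something with over 40 N, if the wrist force passes 120 N, or if a joint passes its speed limit or range.

### The arm

A 7-joint arm with a two-finger parallel gripper is mounted at the origin on the work surface. World frame = base frame: x ahead of the robot, y to its left, z up, the work surface at z = 0. Lengths are in m, angles in rad, forces in N, time in s.
With the tool pointing down it reaches from about 0.4 to 0.9 m from the base axis. Payload 5.6 kg.
Tool frame: the origin (TCP) lies at the very end of the fingers, on their centre line; the grasp point (between the pads) lies 19 mm behind it; y points along the fingers, x is the direction in which the jaws open and shut, and the axes are right-handed (so a half turn about y gives the same grasp; the last joint's range is limited). The gripper opens to 92 mm and grips with 3 to 60 N. Pads are 20 mm wide; open, the fingers measure 128 mm over their backs; the gripper's body (75 mm by 189 mm) begins 69 mm behind the grasp point.
Start: joints at [-1.362, 0.468, -0.012, 1.603, 0.006, 1.071, -0.056], TCP at [0.162, 0.629, 0.215] pointing down, gripper open.
Joint ranges: [-2.53, 2.53], [-0.31, 2.02], [-1.57, 1.55], [0.28, 2.44], [-1.29, 4.43], [0.15, 1.84], [-2.92, 2.92]. Speed limits (rad/s): [2.57, 2.57, 3.14, 3.14, 3.14, 3.14, 3.14].

### API

Orientations are given as [roll, pitch, yaw] about the fixed x, y, z axes, in that order (R = Rz(yaw) Ry(pitch) Rx(roll)).
In Python, from plant import manip, imaging, job gives the robot as it stands.
- The arm moves only by the tool apply_moves, never from a script. Its argument "commands" is a list of rows, each a list of 3 entries, a list of its own where there are three numbers: the finger opening in mm, from 0 to 91.9, then the shift along the world's x, y, z in mm, then the turn about the world's z in rad. A call has 1 to 8 rows; each row is the pose to reach, as a shift and turn from the pose commanded when the call began; what a row does not reach only later rows make up. A row lasts 1/12 s, in which the tool goes at most 41.7 mm and 7.16 degrees, less where a joint would pass 70% of its speed; a pose out of reach is approached as far as the arm can. A call with a gripper value outside its range is refused whole. The fingers move at their own pace and stop on an object; "force" is the grip in N (left out, the last holds). Time passes only in rows, so rows that repeat a pose let the fingers close. It gives the time, the measured TCP pose, the force and the opening at its end, in the units of the state.
- manip.observe(): the state, without advancing time (a new reading comes with each control period).
- imaging.grab_frame(name): name is "scene" or "top"; returns the picture (384x512x3 uint8, red, green, blue); there is no depth.
- imaging.camera_params(name): a dict with "camera_matrix" (3x3 intrinsics, pixels), "rvec" (rotation vector, rad) and "tvec" (3), from world to camera coordinates, as OpenCV has them. Camera axes: x right, y down, z forward; pixel columns grow to the right and rows downward; lengths in m; the calibration is good to about 2 mm. A picture is of the moment at which its call begins. camera_params takes no time and is no camera call.
- job.close_job(): hands the job in, once; it reports no verdict.
The state is a dict: "t": time; "q": joint angles; "joint_vel": joint speeds; "joint_efforts": joint torques, N m; "position": TCP position; "tool_rot": TCP orientation; "wrist_force": force on the tool from outside, world axes, zero at the start; "moment": the same for the moment, N m; "opening": finger opening in m.
Only numpy, scipy, OpenCV 4.12 (cv2) and the standard library are available. Lean on these libraries where they do the work, as an engineer would, in place of code of your own. Each camera call takes 0.05 s, during which the arm holds its last target.

## Working session

There is one attempt and no reset: what is moved stays moved. The work goes in short steps, Python scripts to look and compute and a tool call to move; the robot and the scene stay as the last step left them, time stands still between calls to the robot, and variables do not carry over. Pictures are saved under pics/ and viewed, and the job is handed in when it is done.

Besides the shell and the picture viewer there is one more tool, called as a command line: name --argument value ..., lists and objects as JSON in quotes. apply_moves: Moves the arm, as the interface text tells. Its arguments: {"type":"object","properties":{"commands":{"type":"array"},"force":{"type":"number"}},"required":["commands"]}

```bash
mkdir -p pics; ls; python3 - <<'E'
from plant import manip, imaging, job
import cv2
print(manip.observe())
for n in ("scene","top"):
    f=imaging.grab_frame(n); cv2.imwrite(f"pics/{n}0.png",f[:,:,::-1]); 
    p=imaging.camera_params(n); print(n,p)
    R=cv2.Rodrigues(p['rvec'])[0]; print(-R.T@p['tvec'].ravel())
E
```

```text
pics
{'t': 0.0, 'q': array([-1.36201043,  0.46835331, -0.01157439,  1.60361964,  0.00600439,
        1.07141105, -0.05633011]), 'joint_vel': array([-0.00140446,  0.00063364,  0.00087432,  0.00150181, -0.00172864,
        0.00016578, -0.00013064]), 'joint_efforts': array([ 1.17959233e-03, -5.20569420e+01, -1.22340076e-02, -2.43750340e+01,
       -5.66717971e-02,  1.71478110e-02,  1.47497062e-04]), 'position': array([0.16187794, 0.6289156 , 0.21365748]), 'tool_rot': array([-1.57093644,  0.00175178,  1.31889293]), 'wrist_force': array([ 0.24736768, -0.10197951, -0.45475423]), 'moment': array([-0.01292018, -0.00573718,  0.02145407]), 'opening': 0.09196549212981746}
scene {'camera_matrix': array([[409.16488636,   0.        , 257.10382183],
       [  0.        , 409.16488636, 191.76660844],
       [  0.        ,   0.        ,   1.        ]]), 'rvec': array([ 2.19369497,  0.9968243 , -0.42732131]), 'tvec': array([-0.32564126, -0.18802464,  1.69723874])}
[ 1.22519217 -0.60281018  1.07588981]
top {'camera_matrix': array([[457.76104208,   0.        , 259.65438126],
       [  0.        , 457.76104208, 190.96861292],
       [  0.        ,   0.        ,   1.        ]]), 'rvec': array([ 2.18878159, -2.14002269,  0.15188215]), 'tvec': array([-0.05543928,  0.51412041,  1.38930164])}
[ 0.33868402 -0.02340623  1.44301686]
```

View pics/scene0.png

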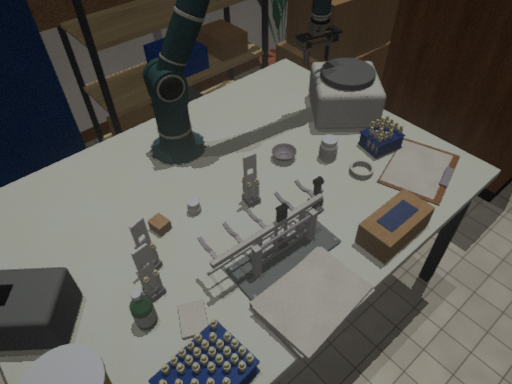

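View pics/top0.png

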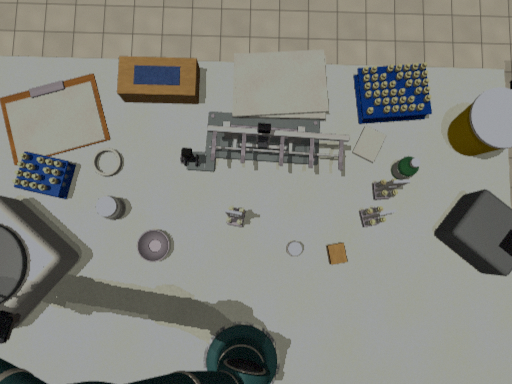

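```bash
python3 - <<'E'
import cv2
s=cv2.imread("pics/scene0.png"); t=cv2.imread("pics/top0.png")
cv2.imwrite("pics/z1.png",cv2.resize(s[140:340,110:350],(800,int(200*800/240)) ,interpolation=cv2.INTER_CUBIC)[:600])
cv2.imwrite("pics/z2.png",cv2.resize(t[100:260,170:430],(800,492),interpolation=cv2.INTER_CUBIC))
E
```

```text
(no output)
```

View pics/z1.png

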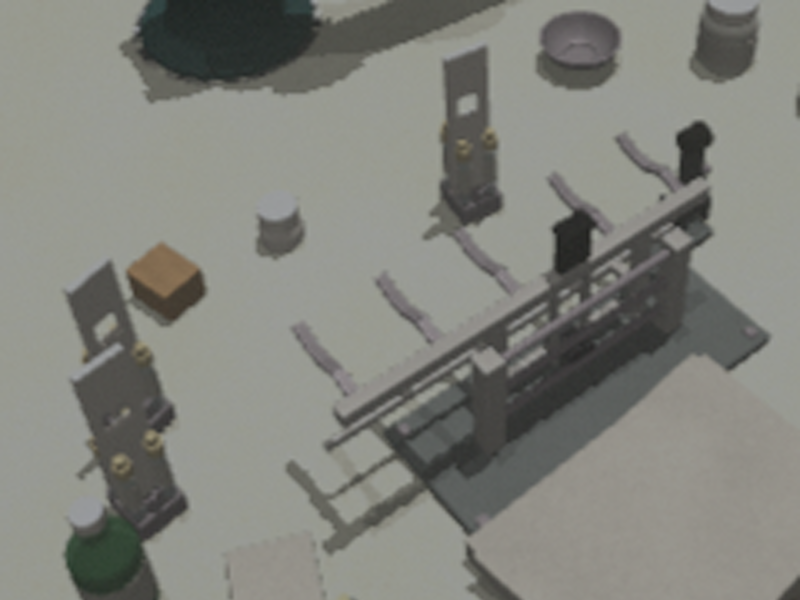

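View pics/z2.png

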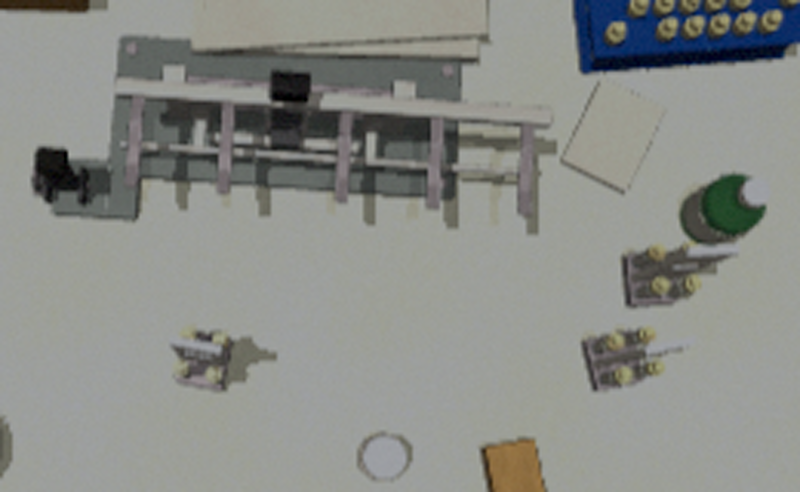

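```bash
cat > h.py <<'E'
import cv2, numpy as np
from plant import manip, imaging, job
P={n:imaging.camera_params(n) for n in ("scene","top")}
def plane(n,px,z):
    p=P[n]; R=cv2.Rodrigues(p['rvec'])[0]; c=-R.T@p['tvec'].ravel()
    q=cv2.undistortPoints(np.array(px,float).reshape(-1,1,2),p['camera_matrix'],None).reshape(-1,2)
    d=np.c_[q,np.ones(len(q))]@R
    return c+d*((z-c[2])/d[:,2])[:,None]
def tri(ps,pt):
    M=[P[n]['camera_matrix']@np.c_[cv2.Rodrigues(P[n]['rvec'])[0],P[n]['tvec'].ravel()] for n in("scene","top")]
    X=cv2.triangulatePoints(M[0],M[1],np.array(ps,float).reshape(2,1),np.array(pt,float).reshape(2,1)); return (X[:3]/X[3]).ravel()
def proj(n,X):
    p=P[n]; return cv2.projectPoints(np.array(X,float).reshape(-1,3),p['rvec'],p['tvec'],p['camera_matrix'],None)[0].reshape(-1,2)
def save(n,name,box,w=800):
    f=imaging.grab_frame(n); cv2.imwrite(f"pics/{name}_raw.png",f[:,:,::-1]); x0,y0,x1,y1=box
    s=min(800/(x1-x0),600/(y1-y0)); c=f[y0:y1,x0:x1,::-1]
    cv2.imwrite(f"pics/{name}.png",cv2.resize(c,None,fx=s,fy=s,interpolation=cv2.INTER_CUBIC)); print(name,"scale",s); return f
E
python3 - <<'E'
from h import *
np.set_printoptions(precision=4,suppress=True)
s=cv2.imread("pics/scene0.png"); t=cv2.imread("pics/top0.png")
# black blobs
for n,im,roi in (("top",t,(175,110,360,200)),("scene",s,(200,160,350,290))):
    x0,y0,x1,y1=roi; m=(im[y0:y1,x0:x1].max(2)<35).astype(np.uint8)
    k,l,st,c=cv2.connectedComponentsWithStats(m)
    for i in range(1,k):
        if st[i,4]>15: print(n,st[i]+[x0,y0,0,0,0],c[i]+[x0,y0])
# pegs & plates zoom
cv2.imwrite("pics/z3.png",cv2.resize(t[108:185,175:275],(800,616),interpolation=cv2.INTER_CUBIC)[:600])
cv2.imwrite("pics/z4.png",cv2.resize(t[108:185,260:360],(800,616),interpolation=cv2.INTER_CUBIC)[:600])
cv2.imwrite("pics/z5.png",cv2.resize(t[170:235,340:430],(800,578),interpolation=cv2.INTER_CUBIC)[:600])
E
```

```text
top [259 124  12   9  98] [264.1633 127.9388]
top [258 136  10   6  43] [262.2791 138.4884]
top [182 149  17  17 158] [188.943  155.8354]
```

View pics/z3.png

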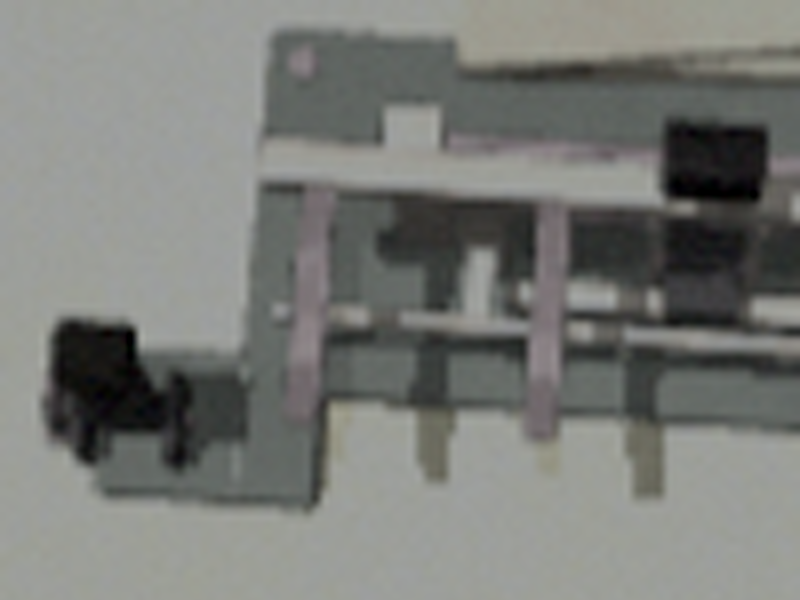

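View pics/z4.png

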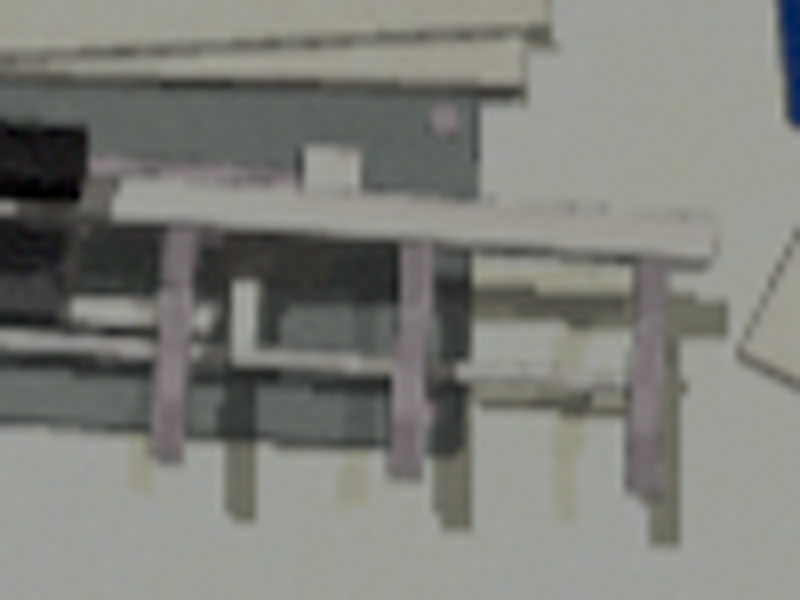

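View pics/z5.png

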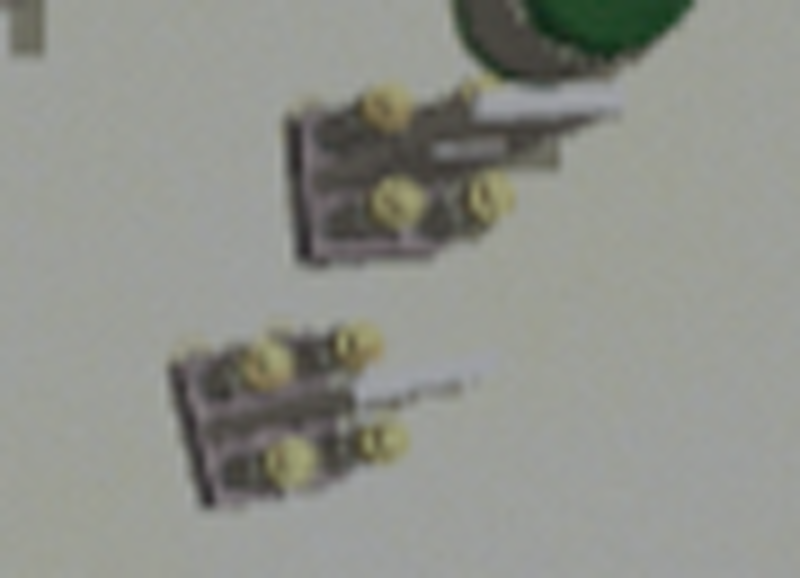

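```bash
python3 - <<'E'
from h import *
np.set_printoptions(precision=4,suppress=True)
def u(p,o,s=8): return (np.array(p,float)+.5)/s-.5+np.array(o)
z3=(175,108);z4=(260,108)
tips=[u((645,497),z4),u((405,478),z4),u((168,460),z4),u((542,437),z3),u((302,418),z3)]
T=plane("top",tips,.165); print("tips",T)
yy=np.array([-.225,-.140,-.055,.055,.140])
# fit rigid: tip stand coords (X0, yy)
a=np.polyfit(yy,T[:,:2],1); print("slope",a, "yaw",np.arctan2(-a[0,0],a[0,1]), np.hypot(*a[0]))
C=plane("top",[u((272,32),z3),u((480,92),z4),u((462,455),z4)],.012); print("plate rl,rr,fr",C, np.linalg.norm(C[1]-C[0]),np.linalg.norm(C[2]-C[1]))
yaw=np.arctan2(-(C[0]-C[1])[0],(C[0]-C[1])[1]);print("yaw plate",yaw)
R=lambda w:np.array([[np.cos(w),-np.sin(w)],[np.sin(w),np.cos(w)]])
for w in (yaw,np.arctan2(-a[0,0],a[0,1])):
    print("origin", (C[0,:2]+C[1,:2])/2-R(w)@[.075,0], "tips in stand:", (T[:,:2]-((C[0,:2]+C[1,:2])/2-R(w)@[.075,0]))@R(w))
H=plane("top",[u((668,120),z3),u((768,122),z3),u((762,200),z3),u((665,196),z3)],.217); print("handle rim",H,H.mean(0))
F=plane("top",[u((60,322),z3),u((135,322),z3),u((135,392),z3),(190,190)],.140);print("foot top",F)
z5=(340,170)
for q in ([(475,103),(620,98)],[(355,393),(490,365)]):
    A=plane("top",[u(p,z5,800/90) for p in q],.215); d=A[0]-A[1]; print("car",A, np.linalg.norm(d),"mid",A.mean(0),"yaw",np.arctan2(-d[0],d[1]))
t=cv2.imread("pics/top0.png");s=cv2.imread("pics/scene0.png")
cv2.imwrite("pics/z6.png",cv2.resize(t[190:240,215:275],(720,600),interpolation=cv2.INTER_CUBIC))
a=cv2.resize(s[210:310,120:180],(360,600),interpolation=cv2.INTER_CUBIC)
b=cv2.resize(s[145:215,230:272],(360,600),interpolation=cv2.INTER_CUBIC)
cv2.imwrite("pics/z7.png",np.hstack([a,b]))
E
```

```text
tips [[ 0.5649 -0.2692  0.165 ]
 [ 0.5697 -0.1839  0.165 ]
 [ 0.5741 -0.0996  0.165 ]
 [ 0.5797  0.009   0.165 ]
 [ 0.5844  0.0941  0.165 ]]
slope [[ 0.0529  0.9939]
 [ 0.5769 -0.0452]] yaw -0.05321114031454143 0.995315110571805
plate rl,rr,fr [[ 0.7711  0.1256  0.012 ]
 [ 0.7557 -0.2321  0.012 ]
 [ 0.6071 -0.2257  0.012 ]] 0.35799502574009423 0.14871268613495936
yaw plate -0.04287595686358014
origin [ 0.6885 -0.05  ] tips in stand: [[-0.114  -0.2243]
 [-0.113  -0.1388]
 [-0.1122 -0.0544]
 [-0.1112  0.0543]
 [-0.1101  0.1395]]
origin [ 0.6885 -0.0493] tips in stand: [[-0.1117 -0.2262]
 [-0.1115 -0.1407]
 [-0.1116 -0.0564]
 [-0.1118  0.0524]
 [-0.1116  0.1376]]
handle rim [[ 0.6816 -0.0327  0.217 ]
 [ 0.6818 -0.0671  0.217 ]
 [ 0.6543 -0.0656  0.217 ]
 [ 0.6548 -0.0323  0.217 ]] [ 0.6681 -0.0494  0.217 ]
foot top [[0.6223 0.185  0.14  ]
 [0.623  0.1579 0.14  ]
 [0.5973 0.1569 0.14  ]
 [0.4999 0.1571 0.14  ]]
car [[ 0.5279 -0.4039  0.215 ]
 [ 0.5306 -0.4486  0.215 ]] 0.04480417626881623 mid [ 0.5292 -0.4263  0.215 ] yaw 0.058579254725555197
car [[ 0.438  -0.366   0.215 ]
 [ 0.4475 -0.4073  0.215 ]] 0.04240160426339737 mid [ 0.4428 -0.3866  0.215 ] yaw 0.22524664980138195
```

View pics/z6.png

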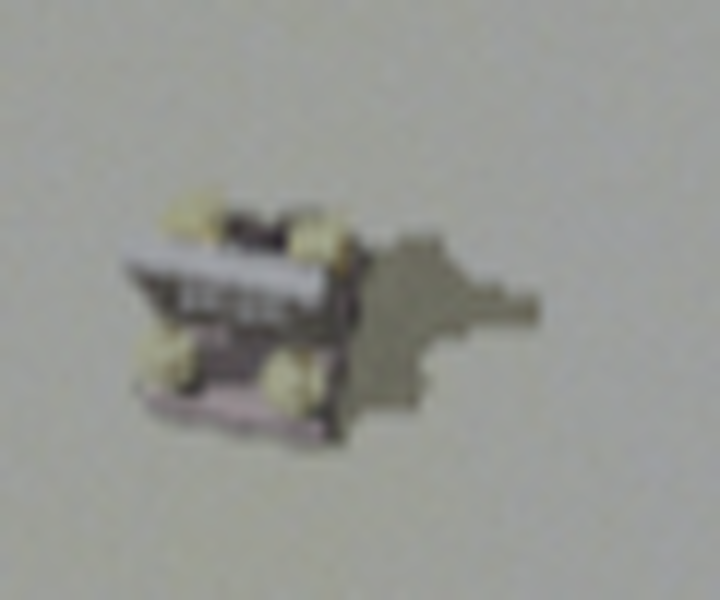

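View pics/z7.png

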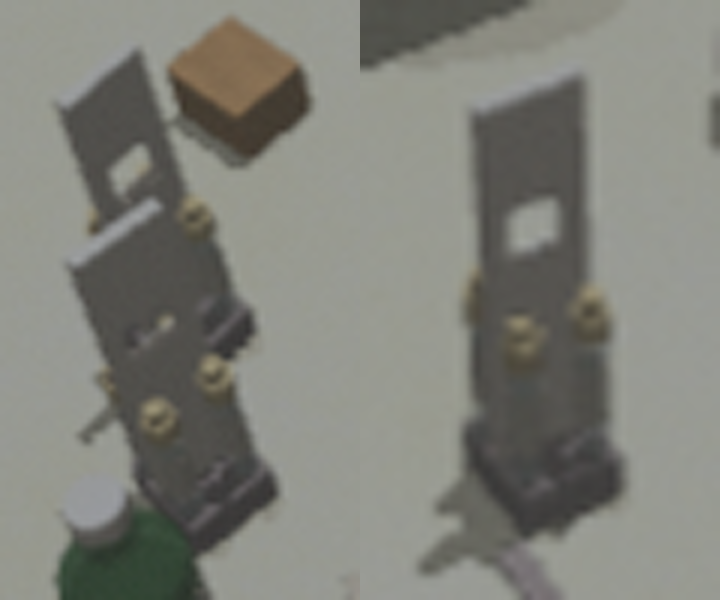

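apply_moves --commands '[[0,[260,-230,35],-0.9],[0,[260,-230,35],-0.9],[0,[260,-230,35],-0.9],[0,[260,-230,35],-0.9],[0,[260,-230,35],-0.9],[0,[260,-230,35],-0.9],[0,[260,-230,35],-0.9],[0,[260,-230,35],-0.9]]' --force 20

```text
t: 0.77
position: [0.4114, 0.408, 0.2481]
tool_rot: [-1.571, 0.0, 0.414]
wrist_force: [1.2, 1.2, 1.2]
opening: 0.0405
```

```bash
python3 - <<'E'
from h import *
o=manip.observe(); print(o)
def u(p,o,s): return (np.array(p,float)+.5)/s-.5+np.array(o)
A=plane("top",[u(p,(215,190),12) for p in ((130,248),(325,278))],.215); d=A[0]-A[1]; print("carA",A,np.linalg.norm(d),A.mean(0),np.arctan2(-d[0],d[1]))
R=lambda w:np.array([[np.cos(w),-np.sin(w)],[np.sin(w),np.cos(w)]])
for y in (-.225,-.140,-.055,.055,.140): print("seat",np.array([.6885,-.0493])+R(-.052)@[-.0807,y])
E
```

```text
{'t': 0.7667, 'q': array([-1.05979949,  0.31560568,  0.27516261,  1.76053744, -0.09581284,
        1.07887224, -0.33868137]), 'joint_vel': array([ 0.64951477, -0.007767  ,  0.26090553, -0.08723165, -0.0799226 ,
        0.11249109,  0.74863211]), 'joint_efforts': array([-3.49481799e+00, -4.33865476e+01,  1.86077736e+00, -2.33619940e+01,
       -1.25169937e-02,  2.00148270e-02, -1.56022735e+00]), 'position': array([0.41141019, 0.40802248, 0.24806018]), 'tool_rot': array([-1.57094427e+00,  3.34204039e-04,  4.13523671e-01]), 'wrist_force': array([1.17200833, 1.18329898, 1.17077486]), 'moment': array([-0.01946339, -0.02343941, -0.00321615]), 'opening': 0.04046251194889802}
carA [[0.43814187 0.04975567 0.215     ]
 [0.43240994 0.00596057 0.215     ]] 0.044168599729972016 [0.43527591 0.02785812 0.215     ] -0.1301409010597229
seat [ 0.59621435 -0.26980136]
seat [ 0.60063236 -0.18491625]
seat [ 0.60505037 -0.10003115]
seat [0.61076779 0.00982017]
seat [0.6151858  0.09470527]
```

apply_moves --commands '[[0,[130,-115,0],-0.25],[0,[130,-115,0],-0.25],[0,[130,-115,0],-0.25],[0,[250,-228,0],-0.47],[0,[250,-228,0],-0.47],[0,[250,-228,0],-0.47],[0,[250,-228,0],-0.47],[0,[250,-228,0],-0.47]]'

```text
t: 1.43
position: [0.6576, 0.1838, 0.2476]
tool_rot: [-1.571, 0.001, -0.051]
wrist_force: [0.8, 0.5, -0.5]
opening: 0.0004
```

apply_moves --commands '[[0,[0,0,0],0],[0,[0,0,0],0],[0,[0,0,0],0]]'

```text
t: 1.68
position: [0.6561, 0.1855, 0.2472]
tool_rot: [-1.571, 0.002, -0.051]
wrist_force: [0.1, 1.2, 0.1]
opening: 0.0001
```

```bash
python3 - <<'E'
from h import *
save("top","a1",(160,90,300,190))
E
```

```text
a1 scale 5.714285714285714
```

View pics/a1.png

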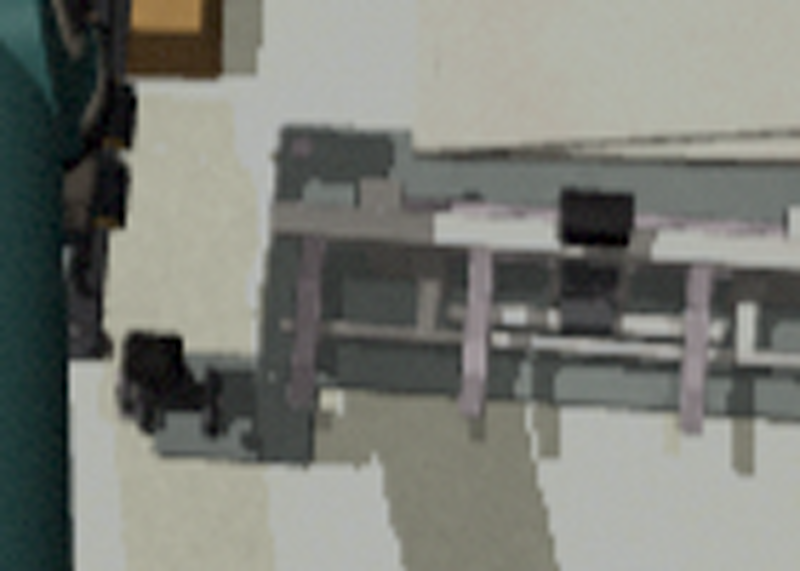

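apply_moves --commands '[[0,[14,-15,0],0],[0,[14,-15,0],0],[0,[14,-15,-40],0],[0,[14,-15,-80],0],[0,[14,-15,-120],0],[0,[14,-15,-160],0],[0,[14,-15,-160],0],[0,[14,-15,-160],0]]'

```text
t: 2.4
position: [0.6685, 0.1714, 0.0865]
tool_rot: [-1.572, 0.004, -0.049]
wrist_force: [-0.2, 1.0, 1.3]
opening: 0.0009
```

```bash
python3 - <<'E'
from h import *
save("top","a2",(160,90,300,190));save("scene","a2s",(230,140,390,260))
E
```

```text
a2 scale 5.714285714285714
a2s scale 5.0
```

View pics/a2s.png

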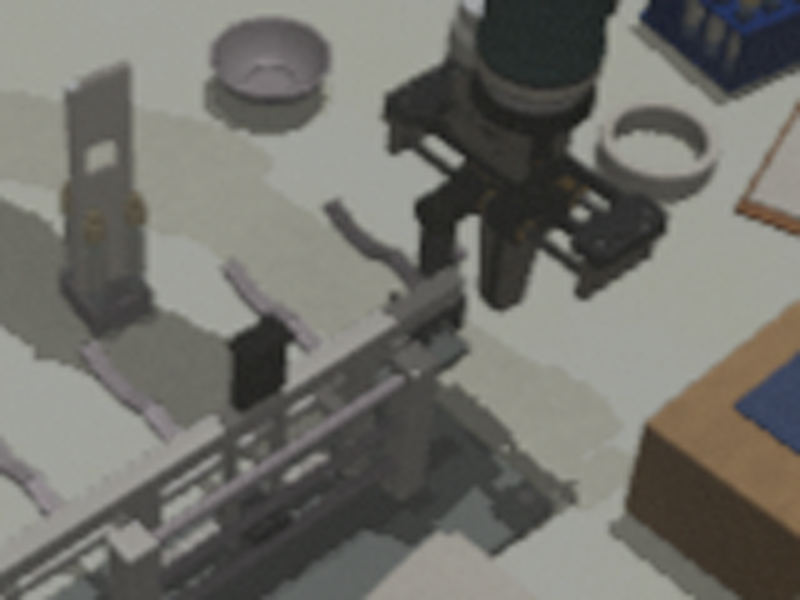

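apply_moves --commands '[[0,[-15,0,0],0],[0,[-30,0,0],0],[0,[-42,0,0],0],[0,[-54,0,0],0],[0,[-66,0,0],0],[0,[-78,0,-3],0],[0,[-90,0,-6],0],[0,[-104,0,-8],0]]'

```text
t: 3.17
position: [0.5689, 0.1712, 0.0838]
tool_rot: [-1.568, -0.006, -0.051]
wrist_force: [-0.5, 0.4, 1.0]
opening: 0.0004
```

```bash
python3 - <<'E'
from h import *
save("top","a3",(160,90,300,190));save("scene","a3s",(230,140,390,260))
E
```

```text
a3 scale 5.714285714285714
a3s scale 5.0
```

View pics/a3s.png

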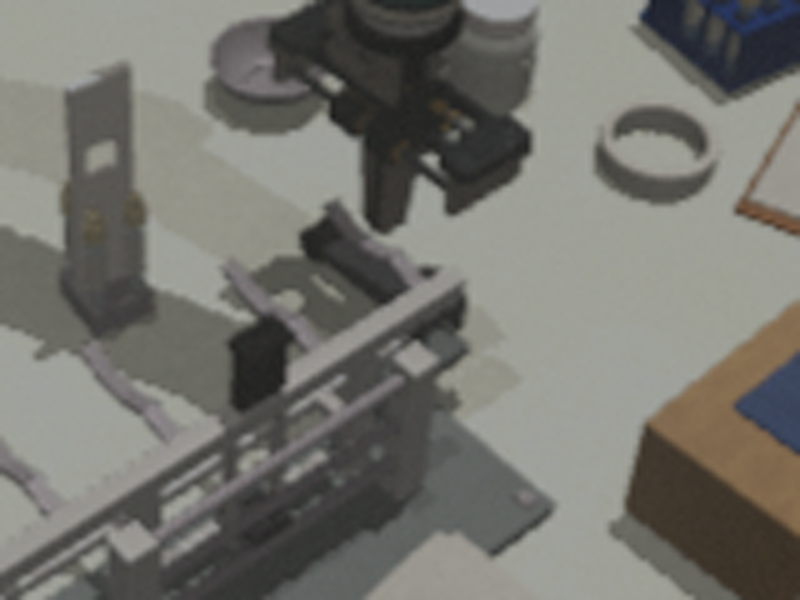

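apply_moves --commands '[[0,[0,0,41],0],[0,[0,0,82],0],[60,[0,0,123],0],[60,[0,0,164],0],[60,[0,-10,190],0],[60,[15,-50,190],0],[60,[35,-85,190],0],[60,[50,-120,190],0]]'

```text
t: 3.93
position: [0.6194, 0.0489, 0.2742]
tool_rot: [-1.569, -0.007, -0.05]
wrist_force: [0.9, -0.8, -0.2]
opening: 0.0384
```

apply_moves --commands '[[60,[20,-35,0],0],[60,[40,-70,0],0],[60,[50,-100,0],0],[60,[50,-100,0],0],[60,[50,-100,0],0],[60,[50,-100,0],0]]'

```text
t: 4.43
position: [0.6674, -0.0492, 0.2717]
tool_rot: [-1.57, -0.002, -0.051]
wrist_force: [0.2, 0.7, 0.2]
opening: 0.06
```

apply_moves --commands '[[60,[2,0,-40],0],[60,[2,0,-75],0],[60,[2,0,-96],0],[60,[2,0,-96],0],[60,[2,0,-96],0]]'

```text
t: 4.85
position: [0.6686, -0.0477, 0.1743]
tool_rot: [-1.57, 0.001, -0.048]
wrist_force: [0.6, -0.2, 1.2]
opening: 0.0599
```

apply_moves --commands '[[0,[0,0,0],0],[0,[0,0,0],0],[0,[0,0,0],0],[0,[0,0,0],0],[0,[0,0,0],0],[0,[0,0,0],0],[0,[0,0,0],0]]' --force 35

```text
t: 5.43
position: [0.6721, -0.05, 0.1749]
tool_rot: [-1.572, -0.008, -0.051]
wrist_force: [9.5, -1.1, -3.9]
opening: 0.0213
```

apply_moves --commands '[[0,[0,0,0],0],[0,[0,0,0],0],[0,[0,0,0],0]]' --force 35

```text
t: 5.68
position: [0.6721, -0.05, 0.1749]
tool_rot: [-1.572, -0.008, -0.051]
wrist_force: [9.2, 0.2, -3.1]
opening: 0.0214
```

```bash
python3 - <<'E'
from h import *
save("top","a4",(210,90,320,170));save("scene","a4s",(230,140,350,230)); print(manip.observe()['wrist_force'])
E
```

```text
a4 scale 7.2727272727272725
a4s scale 6.666666666666667
[ 9.19290514 -0.2056459  -5.0102049 ]
```

View pics/a4s.png

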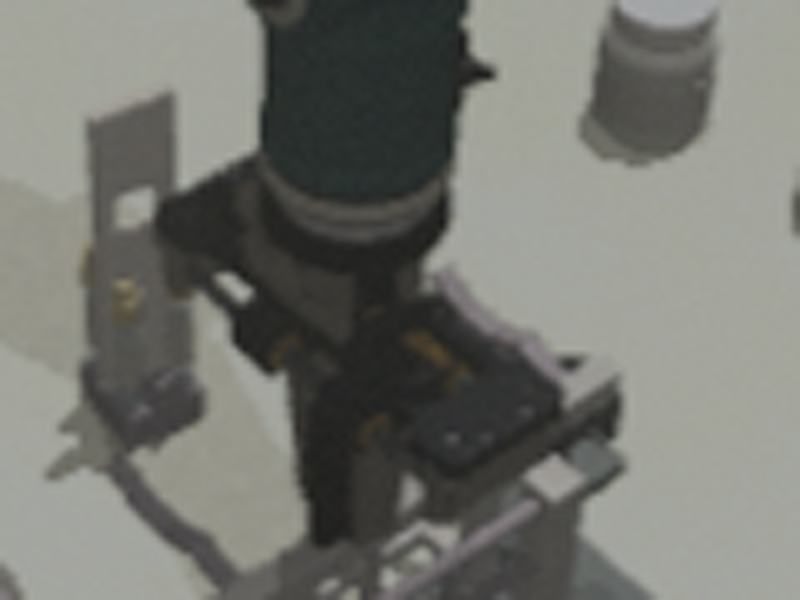

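apply_moves --commands '[[40,[0,0,0],0],[40,[0,0,0],0],[40,[3,-1,-6],0],[40,[3,-1,-6],0],[40,[3,-1,-6],0]]'

```text
t: 6.2
position: [0.6712, -0.0509, 0.1673]
tool_rot: [-1.571, 0.001, -0.051]
wrist_force: [-1.0, -0.1, 0.9]
opening: 0.0399
```

apply_moves --commands '[[0,[0,0,0],0],[0,[0,0,0],0],[0,[0,0,0],0],[0,[0,0,0],0],[0,[0,0,0],0],[0,[0,0,0],0],[0,[0,0,0],0]]' --force 35

```text
t: 6.78
position: [0.6718, -0.0508, 0.1681]
tool_rot: [-1.571, -0.0, -0.051]
wrist_force: [0.7, -0.1, -1.2]
opening: 0.0218
```

apply_moves --commands '[[0,[0,0,8],0],[0,[0,0,16],0],[0,[0,0,26],0],[0,[0,0,36],0],[0,[0,0,46],0],[0,[0,0,56],0],[0,[0,0,56],0]]' --force 40

```text
t: 7.37
position: [0.6718, -0.0508, 0.2258]
tool_rot: [-1.57, -0.001, -0.051]
wrist_force: [2.8, 0.7, -5.1]
opening: 0.0214
```

```bash
python3 - <<'E'
from h import *
save("top","a5",(180,90,360,190));save("scene","a5s",(190,140,350,270)); print(manip.observe()['wrist_force'])
E
```

```text
a5 scale 4.444444444444445
a5s scale 4.615384615384615
[ 4.68878652 -1.78335754 -6.42936137]
```

View pics/a5s.png

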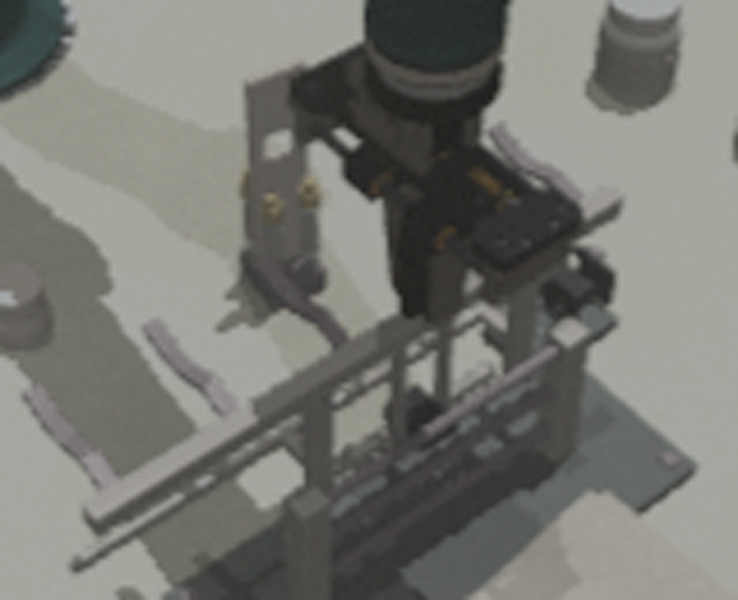

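apply_moves --commands '[[0,[0,0,10],0],[0,[0,0,20],0],[0,[0,0,30],0],[0,[0,0,38],0],[0,[0,0,44],0],[0,[0,0,44],0],[0,[0,0,44],0],[0,[0,0,44],0]]'

```text
t: 8.13
position: [0.6718, -0.0508, 0.2676]
tool_rot: [-1.571, -0.0, -0.051]
wrist_force: [4.6, -1.3, -6.1]
opening: 0.021
```

```bash
python3 - <<'E'
from h import *
save("top","a6",(180,90,360,190));save("scene","a6s",(190,140,350,270)); print(manip.observe()['wrist_force'])
E
```

```text
a6 scale 4.444444444444445
a6s scale 4.615384615384615
[ 5.03310196 -0.22516073 -6.84713949]
```

View pics/a6s.png

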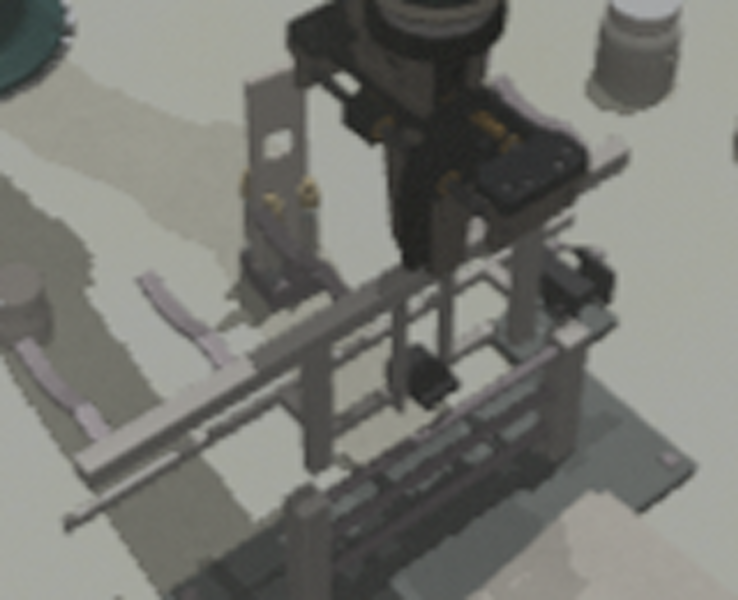

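View pics/a6.png

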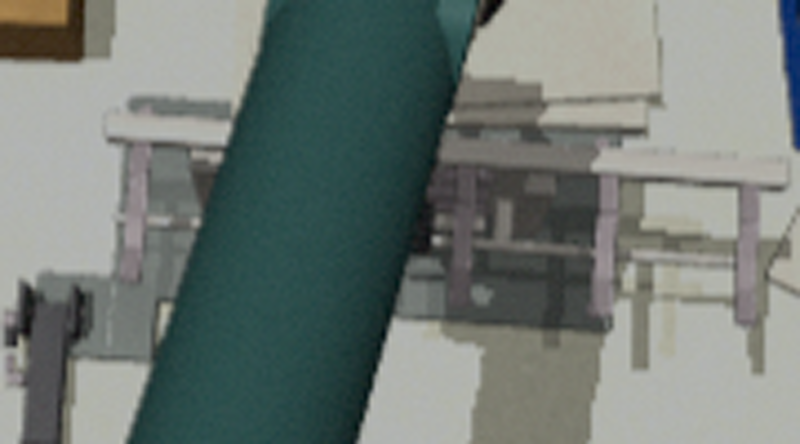

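```bash
python3 - <<'E'
from h import *
u=lambda p,o,s:(np.array(p,float)+.5)/s-.5+np.array(o)
print(tri(u((17,340),(190,140),4.615),u((747,322),(180,90),4.444)))
print(tri(u((146,274),(190,140),4.615),u((602,311),(180,90),4.444)))
E
```

```text
[ 0.56643922 -0.27127677  0.26690581]
[ 0.57183016 -0.18478822  0.26524456]
```

apply_moves --commands '[[0,[0,0,-4],0],[0,[0,0,-8],0],[0,[0,0,-12],0],[0,[0,0,-15],0],[0,[0,0,-17],0],[0,[0,0,-19],0],[0,[0,0,-21],0],[0,[0,0,-21],0]]'

```text
t: 8.9
position: [0.6718, -0.0508, 0.2478]
tool_rot: [-1.57, -0.001, -0.051]
wrist_force: [2.0, -0.6, 0.3]
opening: 0.0217
```

```bash
python3 - <<'E'
from h import *
o=manip.observe();print(o['wrist_force'],o['position'])
E
```

```text
[ 2.01341673 -0.62531475  0.3375457 ] [ 0.67181781 -0.05080607  0.24784689]
```

apply_moves --commands '[[0,[0,0,-2],0],[0,[0,0,-2],0],[0,[0,0,-2],0]]'

```text
t: 9.15
position: [0.6719, -0.0508, 0.2476]
tool_rot: [-1.57, -0.002, -0.051]
wrist_force: [-1.3, 0.1, 9.2]
opening: 0.0211
```

apply_moves --commands '[[45,[0,0,0],0],[45,[0,0,0],0],[45,[0,0,0],0],[45,[0,0,0],0]]'

```text
t: 9.48
position: [0.6712, -0.0507, 0.2446]
tool_rot: [-1.571, 0.001, -0.051]
wrist_force: [0.2, -0.3, -0.7]
opening: 0.0442
```

apply_moves --commands '[[45,[0,0,20],0],[45,[0,0,60],0],[45,[0,0,80],0],[45,[0,0,100],0],[45,[-40,0,100],0],[45,[-80,0,100],0],[45,[-120,0,100],0],[45,[-160,0,100],0]]'

```text
t: 10.15
position: [0.5097, -0.0509, 0.3442]
tool_rot: [-1.571, 0.001, -0.051]
wrist_force: [-0.4, 0.2, 1.3]
opening: 0.0452
```

```bash
python3 - <<'E'
from h import *
save("top","a7",(180,90,420,240));save("scene","a7s",(110,130,350,310)); print(manip.observe()['wrist_force'])
E
```

```text
a7 scale 3.3333333333333335
a7s scale 3.3333333333333335
[ 0.87977328 -0.68221982  0.11027465]
```

View pics/a7s.png

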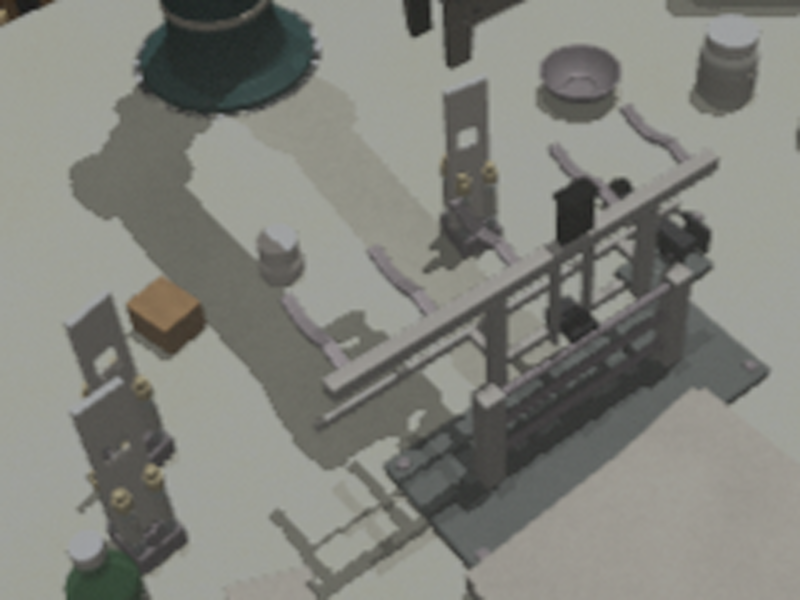

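View pics/a7.png

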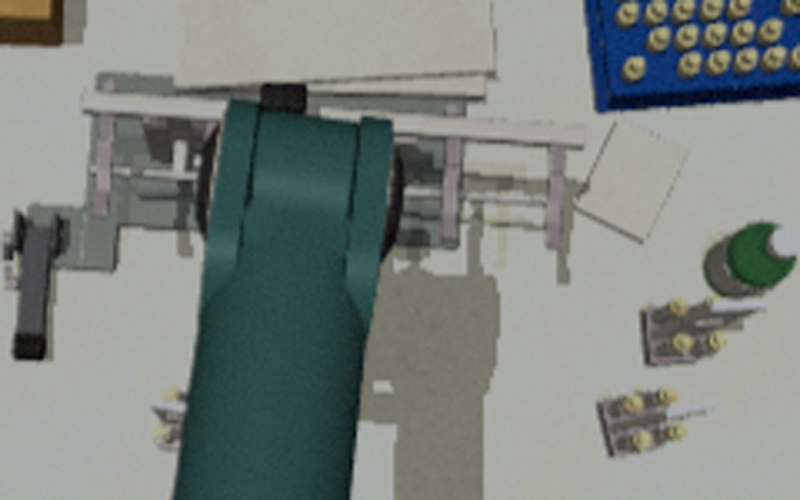

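apply_moves --commands '[[45,[5,-40,0],0.0],[45,[8,-80,0],0.05],[45,[10,-120,0],0.11],[45,[12,-160,0],0.11],[45,[14,-200,0],0.11],[45,[16,-240,0],0.11],[45,[18,-280,0],0.11],[45,[19,-320,-20],0.11]]'

```text
t: 10.92
position: [0.5323, -0.3717, 0.3291]
tool_rot: [-1.575, -0.005, 0.059]
wrist_force: [1.2, -0.7, 1.2]
opening: 0.0452
```

```bash
python3 - <<'E'
from h import *
np.set_printoptions(precision=4,suppress=True)
o=manip.observe();print(o['position'],o['tool_rot'])
u=lambda p,o,s:(np.array(p,float)+.5)/s-.5+np.array(o)
f=save("top","a8",(185,100,385,200)); f=save("top","a9",(340,160,430,230)); 
E
```

```text
[ 0.5323 -0.3717  0.3291] [-1.5746 -0.0047  0.0594]
a8 scale 4.0
a9 scale 8.571428571428571
```

View pics/a8.png

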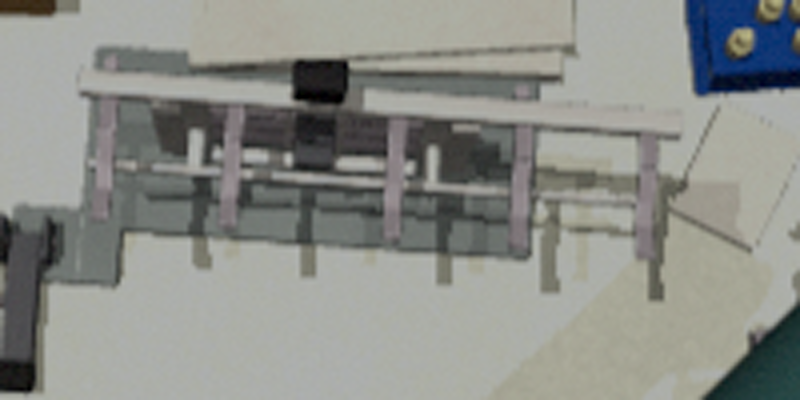

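```bash
python3 - <<'E'
from h import *
np.set_printoptions(precision=4,suppress=True)
u=lambda p,o,s:(np.array(p,float)+.5)/s-.5+np.array(o)
T=plane("top",[u(p,(185,100),4) for p in ((646,258),(521,250),(392,241),(228,227),(99,217))],.245)
print(T); print(T[:,:2]+[.031,-.0016])
E
```

```text
[[ 0.5662 -0.2697  0.245 ]
 [ 0.5695 -0.1862  0.245 ]
 [ 0.5735 -0.1001  0.245 ]
 [ 0.5803  0.0092  0.245 ]
 [ 0.5849  0.0951  0.245 ]]
[[ 0.5972 -0.2713]
 [ 0.6005 -0.1878]
 [ 0.6045 -0.1017]
 [ 0.6113  0.0076]
 [ 0.6159  0.0935]]
```

apply_moves --commands '[[45,[-2,-30,-20],0],[45,[-2,-54,-30],0],[45,[-2,-54,-30],0],[45,[-2,-54,-30],0]]'

```text
t: 11.35
position: [0.5282, -0.4226, 0.2952]
tool_rot: [-1.57, 0.002, 0.057]
wrist_force: [0.2, -0.2, 0.2]
opening: 0.0448
```

apply_moves --commands '[[45,[1,-3,-30],0],[45,[1,-3,-60],0],[45,[1,-3,-85],0],[45,[1,-3,-103],0],[45,[1,-3,-112],0],[45,[1,-3,-112],0],[45,[1,-3,-112],0]]'

```text
t: 11.93
position: [0.5307, -0.4245, 0.1854]
tool_rot: [-1.571, -0.001, 0.06]
wrist_force: [-0.4, -0.6, -0.9]
opening: 0.0452
```

```bash
python3 - <<'E'
from h import *
print(manip.observe()['wrist_force'])
save("scene","b1s",(90,180,230,300)); save("top","b1",(330,150,430,225))
E
```

```text
[-0.41617645 -0.56315478 -0.86580621]
b1s scale 5.0
b1 scale 8.0
```

View pics/b1s.png

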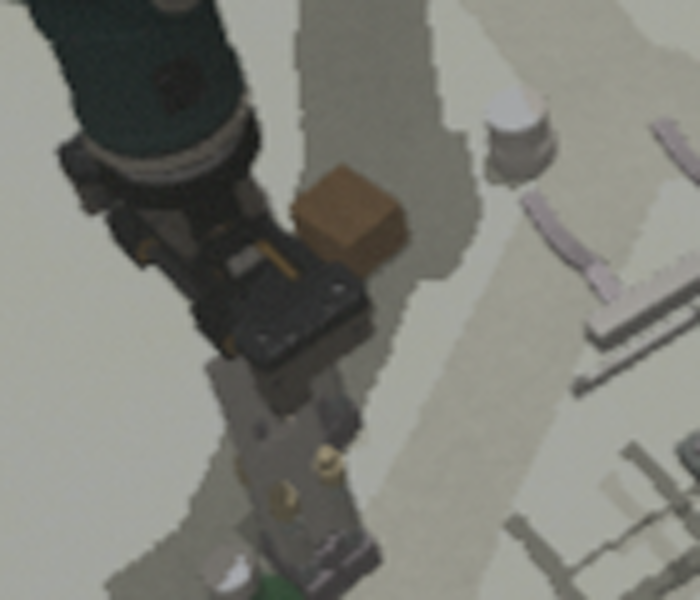

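apply_moves --commands '[[0,[0,0,0],0],[0,[0,0,0],0],[0,[0,0,0],0],[0,[0,0,0],0],[0,[0,0,0],0],[0,[0,0,0],0],[0,[0,0,0],0]]' --force 40

```text
t: 12.62
position: [0.5296, -0.425, 0.1844]
tool_rot: [-1.571, 0.0, 0.059]
wrist_force: [-1.0, 0.1, 0.5]
opening: 0.0077
```

apply_moves --commands '[[0,[0,0,10],0],[0,[0,0,25],0],[0,[0,0,45],0],[0,[0,0,65],0],[0,[0,0,85],0],[0,[0,0,105],0],[0,[0,0,105],0],[0,[0,0,105],0]]'

```text
t: 13.28
position: [0.5297, -0.4254, 0.2901]
tool_rot: [-1.572, -0.001, 0.059]
wrist_force: [-0.7, 1.7, -3.5]
opening: 0.0078
```

```bash
python3 - <<'E'
from h import *
print(manip.observe()['wrist_force'])
save("scene","b2s",(90,160,230,280)); save("top","b2",(330,130,430,205))
E
```

```text
[-0.73786323  1.72970934 -3.52114434]
b2s scale 5.0
b2 scale 8.0
```

View pics/b2s.png

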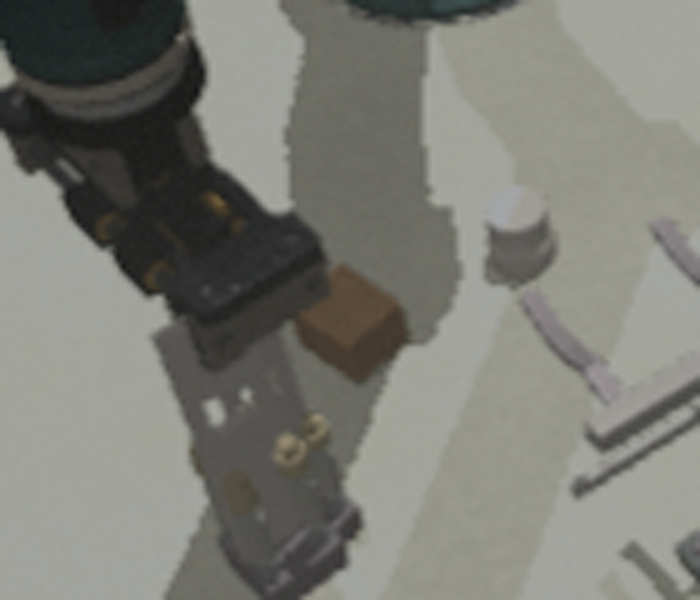

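apply_moves --commands '[[0,[-5,20,0],0],[0,[-5,45,0],-0.05],[0,[-5,70,0],-0.11],[0,[-5,95,0],-0.11],[0,[-5,120,-5],-0.11],[0,[-5,140,-10],-0.11],[0,[-5,155,-13],-0.11],[0,[-5,155,-13],-0.11]]'

```text
t: 14.05
position: [0.5244, -0.265, 0.2738]
tool_rot: [-1.567, 0.004, -0.046]
wrist_force: [0.2, 0.1, -2.7]
opening: 0.0081
```

apply_moves --commands '[[0,[0,0,0],0],[0,[0,0,0],0],[0,[0,0,0],0]]'

```text
t: 14.3
position: [0.5242, -0.2715, 0.2762]
tool_rot: [-1.572, 0.0, -0.053]
wrist_force: [-0.1, 0.1, -3.0]
opening: 0.0079
```

```bash
python3 - <<'E'
from h import *
print(manip.observe()['wrist_force'])
save("scene","b3s",(140,160,240,235)); save("top","b3",(300,110,400,185))
E
```

```text
[-0.06390865  0.13294506 -2.96191831]
b3s scale 8.0
b3 scale 8.0
```

View pics/b3s.png

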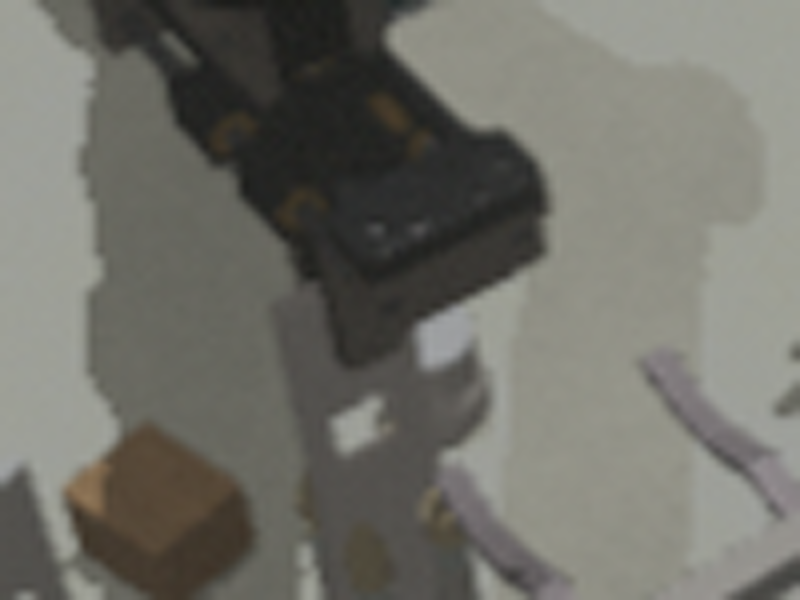

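View pics/b3.png

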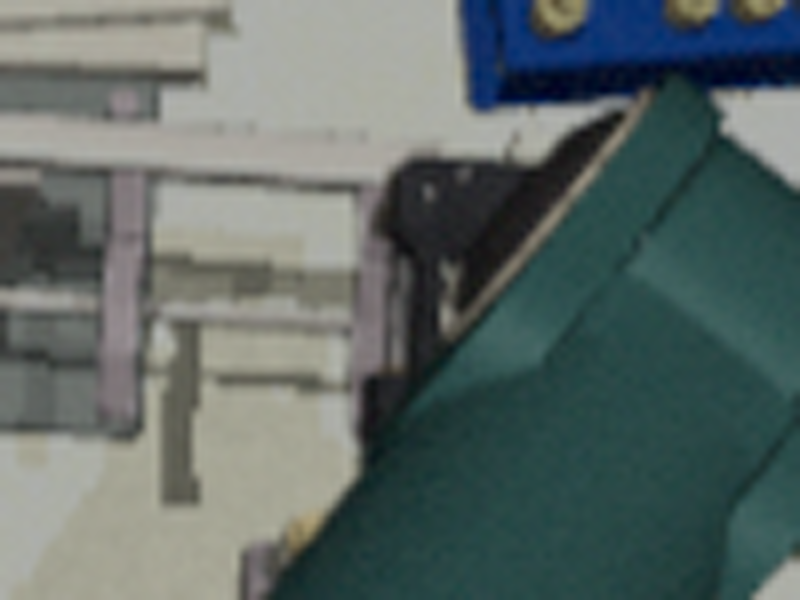

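```bash
cat >> h.py <<'E'
def vplane(n,px,pt,yaw):
    "rays cut with vertical plane through pt with normal along yaw"
    p=P[n]; R=cv2.Rodrigues(p['rvec'])[0]; c=-R.T@p['tvec'].ravel()
    q=cv2.undistortPoints(np.array(px,float).reshape(-1,1,2),p['camera_matrix'],None).reshape(-1,2)
    d=np.c_[q,np.ones(len(q))]@R; nn=np.array([np.cos(yaw),np.sin(yaw),0])
    return c+d*((nn@(np.array(pt)-c))/(d@nn))[:,None]
E
python3 - <<'E'
from h import *
np.set_printoptions(precision=4,suppress=True)
u=lambda p,o,s:(np.array(p,float)+.5)/s-.5+np.array(o)
pts=[(330,427),(375,395),(345,458),(392,430),(362,425),(308,440),(427,366)]
print(vplane("scene",[u(p,(140,160),8) for p in pts],(.5284,-.2715,.25),-.052))
# expected eye corners projected
yc,zc=-.2715,.238
for y in(-.013,.013):
  for z in (-.014,.014):
    print((proj("scene",[.5284,yc+y,zc+z])[0]-[140,160]+.5)*8-.5)
E
```

```text
[[ 0.5274 -0.2911  0.2498]
 [ 0.5283 -0.273   0.2533]
 [ 0.5275 -0.2883  0.2318]
 [ 0.5285 -0.2695  0.2329]
 [ 0.528  -0.2798  0.2428]
 [ 0.5269 -0.2997  0.2493]
 [ 0.5294 -0.2524  0.2538]]
[359.0897 468.6998]
[347.236  414.5421]
[421.7196 430.9979]
[411.1109 376.7295]
```

apply_moves --commands '[[0,[0,10,0],0],[0,[0,10,0],0],[0,[8,10,0],0],[0,[16,9,0],0],[0,[24,9,0],0],[0,[24,9,0],0],[0,[24,9,0],0]]'

```text
t: 14.98
position: [0.5491, -0.2611, 0.276]
tool_rot: [-1.571, 0.001, -0.051]
wrist_force: [0.6, -0.8, -3.1]
opening: 0.0076
```

```bash
python3 - <<'E'
from h import *
print(manip.observe()['wrist_force'])
save("scene","b4s",(160,170,240,230))
E
```

```text
[ 0.64834488 -0.81549847 -3.05705622]
b4s scale 10.0
```

View pics/b4s.png

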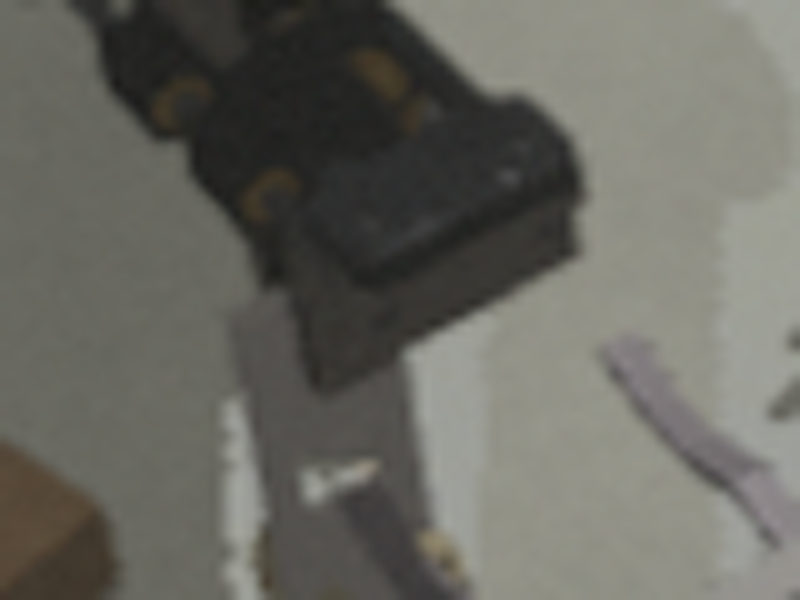

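```bash
python3 - <<'E'
from h import *
f=lambda X:(proj("scene",X)-[160,170]+.5)*10-.5
print(f([[.566,-.269,.245],[.566,-.263,.248],[.566,-.275,.248],[.5965,-.2705,.235]]))
# eye corners assumed centre
c=np.array([.553,-.2665,.238])
print(f([c+[0,a,b] for a in(-.013,.013) for b in(-.014,.014)]))
u=lambda p,o,s:(np.array(p,float)+.5)/s-.5+np.array(o)
print(vplane("scene",[u(p,(160,170),10) for p in [(300,472),(310,505),(265,500),(432,500),(250,400),(405,400)]],(.553,-.2665,.25),-.052))
E
```

```text
[[364.26930474 485.44067866]
 [381.32766222 466.87113994]
 [344.36620154 489.41894819]
 [429.91595668 578.11178873]]
[[314.65916839 528.09682498]
 [300.89356524 460.48978172]
 [393.03104068 480.07468455]
 [380.82741055 412.31089065]]
[[ 0.55229264 -0.2800908   0.24714534]
 [ 0.55234056 -0.27917016  0.23284401]
 [ 0.55169972 -0.29148285  0.2439239 ]
 [ 0.55420722 -0.24330516  0.20871581]
 [ 0.55179169 -0.28971584  0.28276356]
 [ 0.55405621 -0.24620653  0.25246583]]
```

apply_moves --commands '[[0,[8,0,0],0],[0,[15,-1,0],0],[0,[22,-1,0],0],[0,[29,-1,0],0],[0,[29,-1,0],0],[0,[29,-1,0],0]]'

```text
t: 15.53
position: [0.578, -0.262, 0.2761]
tool_rot: [-1.571, 0.001, -0.051]
wrist_force: [-0.1, 0.3, -3.8]
opening: 0.008
```

```bash
python3 - <<'E'
from h import *
print(manip.observe()['wrist_force'])
save("scene","b5s",(160,170,240,230))
E
```

```text
[-0.14530609  0.33412363 -3.84314606]
b5s scale 10.0
```

View pics/b5s.png

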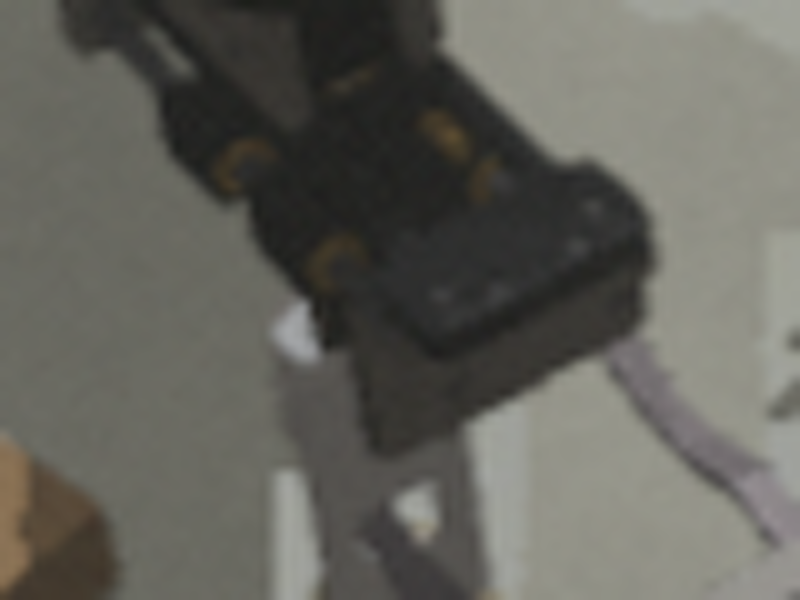

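```bash
python3 - <<'E'
from h import *
f=lambda X:(proj("scene",X)-[160,170]+.5)*10-.5
c=np.array([.582,-.268,.238])
print("near",f([c+[0,a,b] for a in(-.013,.013) for b in(-.014,.014)]))
print("far",f([c+[-.008,a,b] for a in(-.013,.013) for b in(-.014,.014)]))
for x in (.566,.574,.582): print(x,f([[x,-.270+(.5965-x)*.052+a,.2375+b+(max(0,.588-x)*.45)] for a in(-.006,.006) for b in (-.003,.003)]))
E
```

```text
near [[371.14253219 592.95839713]
 [358.21713813 525.53527971]
 [450.06974243 543.55256557]
 [438.73083365 475.94300243]]
far [[354.12744073 575.66305104]
 [340.93900808 508.18813431]
 [432.92791422 526.62856407]
 [421.32021583 458.97527316]]
0.566 [[347.8742859  497.09274092]
 [345.04536355 482.43636561]
 [384.7234469  474.56552631]
 [382.05244755 459.89291849]]
0.574 [[365.34937086 523.71816756]
 [362.58425145 509.14082329]
 [402.17724938 501.0214985 ]
 [399.56993251 486.42684169]]
0.582 [[382.88573764 550.43696454]
 [380.18488742 535.93929767]
 [419.69195919 527.56979226]
 [417.14878685 513.05372173]]
```

apply_moves --commands '[[0,[0,-2,0],0],[0,[6,-2,0],0],[0,[12,-3,0],0],[0,[18,-3,0],0],[0,[18,-3,0],0],[0,[18,-3,0],0]]'

```text
t: 16.08
position: [0.596, -0.2649, 0.2761]
tool_rot: [-1.571, 0.0, -0.05]
wrist_force: [-0.5, 0.2, -2.9]
opening: 0.0078
```

```bash
python3 - <<'E'
from h import *
print(manip.observe()['wrist_force'])
E
```

```text
[-0.48745177  0.24092013 -2.89175773]
```

Lower 14 mm gently.

apply_moves --commands '[[0,[0,0,-3],0],[0,[0,0,-6],0],[0,[0,0,-9],0],[0,[0,0,-11],0],[0,[0,0,-13],0],[0,[0,0,-14],0],[0,[0,0,-14],0]]'

```text
t: 16.67
position: [0.5955, -0.2651, 0.2629]
tool_rot: [-1.57, -0.0, -0.051]
wrist_force: [-1.5, 2.5, 0.1]
opening: 0.0079
```

```bash
python3 - <<'E'
from h import *
print(manip.observe()['wrist_force'])
save("scene","b6s",(160,170,240,250))
E
```

```text
[-1.4990976   2.48713595  0.14206977]
b6s scale 7.5
```

View pics/b6s.png

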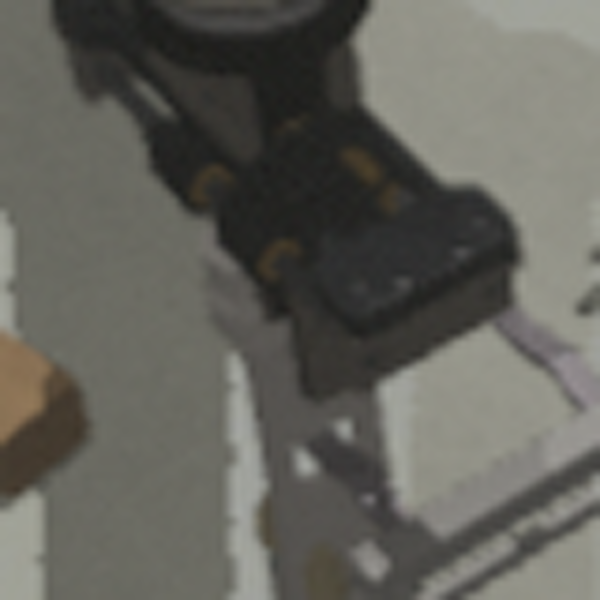

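apply_moves --commands '[[0,[0,0,-1],0],[0,[0,0,-1],0],[12,[0,0,-1],0],[20,[0,0,-1],0],[34,[0,0,-1],0],[34,[0,0,-1],0]]'

```text
t: 17.22
position: [0.5958, -0.2651, 0.2613]
tool_rot: [-1.571, -0.0, -0.051]
wrist_force: [-0.3, 0.1, 0.7]
opening: 0.0302
```

apply_moves --commands '[[34,[0,0,10],0],[34,[0,0,30],0],[34,[0,0,60],0],[34,[0,0,90],0],[34,[-30,0,90],0],[40,[-60,0,90],0],[40,[-90,-20,90],0],[40,[-110,-40,90],0]]'

```text
t: 17.88
position: [0.4837, -0.3052, 0.3525]
tool_rot: [-1.57, -0.001, -0.05]
wrist_force: [-0.4, -0.3, 0.5]
opening: 0.0399
```

```bash
python3 - <<'E'
from h import *
print(manip.observe()['wrist_force'])
save("scene","b7s",(110,150,250,270));save("top","b7",(290,110,430,230))
E
```

```text
[-0.37475837 -0.293938    0.51901917]
b7s scale 5.0
b7 scale 5.0
```

View pics/b7s.png

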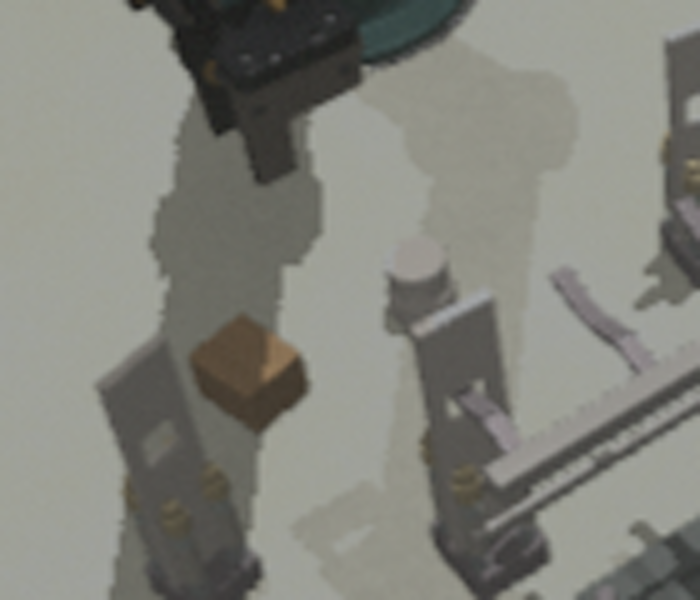

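View pics/b7.png

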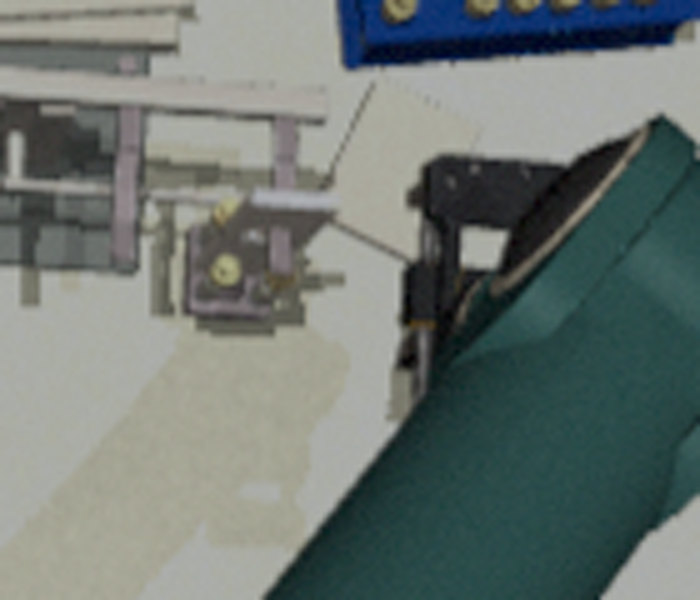

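```bash
python3 - <<'E'
from h import *
np.set_printoptions(precision=4,suppress=True)
u=lambda p,o,s:(np.array(p,float)+.5)/s-.5+np.array(o)
A=plane("scene",[u(p,(110,150),5) for p in [(100,386),(161,341)]],.215); d=A[1]-A[0]; print(A,A.mean(0),np.linalg.norm(d),np.arctan2(-d[0],d[1]))
E
```

```text
[[ 0.4473 -0.4113  0.215 ]
 [ 0.4408 -0.3698  0.215 ]] [ 0.444  -0.3905  0.215 ] 0.04199430946055737 0.15695126593905928
```

apply_moves --commands '[[40,[-20,-40,0],0.1],[40,[-40,-75,-10],0.2],[40,[-40,-85,-40],0.26],[40,[-40,-85,-65],0.26],[40,[-40,-85,-80],0.26],[40,[-40,-85,-80],0.26],[40,[-40,-85,-80],0.26]]'

```text
t: 18.57
position: [0.4461, -0.3898, 0.2714]
tool_rot: [-1.57, 0.001, 0.209]
wrist_force: [0.5, -1.4, 0.8]
opening: 0.0399
```

apply_moves --commands '[[40,[0,0,-30],0],[40,[0,0,-55],0],[40,[0,0,-75],0],[40,[0,0,-87],0],[40,[0,0,-87],0],[40,[0,0,-87],0]]'

```text
t: 19.07
position: [0.4464, -0.3905, 0.1855]
tool_rot: [-1.572, -0.001, 0.209]
wrist_force: [0.8, 0.0, -0.1]
opening: 0.04
```

```bash
python3 - <<'E'
from h import *
print(manip.observe()['wrist_force'])
save("scene","c1s",(90,170,230,290))
E
```

```text
[ 0.81095167  0.02996898 -0.10471797]
c1s scale 5.0
```

View pics/c1s.png

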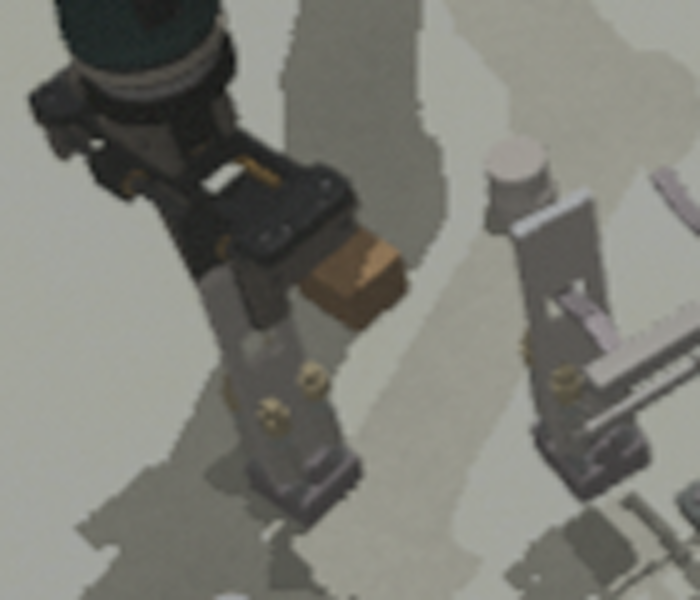

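apply_moves --commands '[[0,[-2,0,0],0],[0,[-2,0,0],0],[0,[-2,0,0],0],[0,[-2,0,0],0],[0,[-2,0,0],0],[0,[-2,0,0],0],[0,[-2,0,0],0],[0,[-2,0,0],0]]' --force 40

```text
t: 19.78
position: [0.4439, -0.3903, 0.1848]
tool_rot: [-1.571, -0.001, 0.209]
wrist_force: [0.9, -0.3, 2.9]
opening: 0.0076
```

apply_moves --commands '[[0,[0,0,10],0],[0,[0,0,25],0],[0,[0,0,45],0],[0,[0,0,65],0],[0,[0,0,82],0],[0,[0,0,93],0],[0,[0,0,93],0],[0,[0,0,93],0]]'

```text
t: 20.45
position: [0.4435, -0.3898, 0.2773]
tool_rot: [-1.571, -0.0, 0.209]
wrist_force: [-0.4, -0.2, -1.3]
opening: 0.0077
```

apply_moves --commands '[[0,[10,30,0],0],[0,[20,65,0],-0.05],[0,[30,100,0],-0.1],[0,[45,135,0],-0.15],[0,[55,170,0],-0.2],[0,[65,205,0],-0.26],[0,[75,240,0],-0.26],[0,[80,260,0],-0.26]]'

```text
t: 21.12
position: [0.5239, -0.1248, 0.2757]
tool_rot: [-1.569, 0.003, -0.046]
wrist_force: [0.7, 1.0, -2.5]
opening: 0.008
```

apply_moves --commands '[[0,[3,15,0],0],[0,[5,28,0],0],[0,[5,28,0],0],[0,[5,28,0],0],[0,[5,28,0],0]]'

```text
t: 21.53
position: [0.5279, -0.1032, 0.2767]
tool_rot: [-1.572, 0.001, -0.052]
wrist_force: [-0.1, -1.1, -1.6]
opening: 0.0079
```

```bash
python3 - <<'E'
from h import *
print(manip.observe()['wrist_force'])
save("scene","c2s",(180,140,280,215))
E
```

```text
[-0.11943017 -1.13230836 -1.57142199]
c2s scale 8.0
```

View pics/c2s.png

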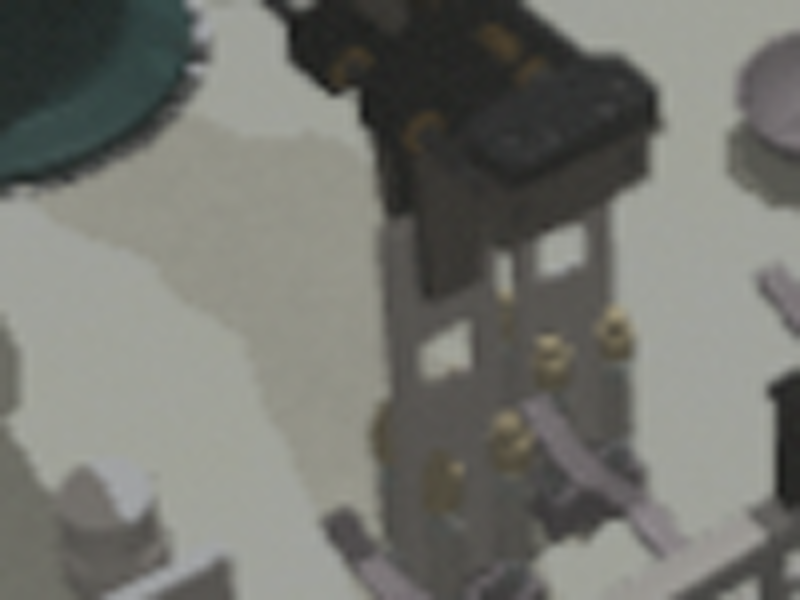

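```bash
python3 - <<'E'
from h import *
np.set_printoptions(precision=4,suppress=True)
u=lambda p,o,s:(np.array(p,float)+.5)/s-.5+np.array(o)
f=lambda X:(proj("scene",X)-[180,140]+.5)*8-.5
print(f([[.5735,-.1,.245]]))
print(vplane("scene",[u(p,(180,140),8) for p in [(417,350),(425,385),(471,322),(388,350),(503,300),(515,400)]],(.532,-.1032,.25),-.052))
c=np.array([.532,-.1032,.238])
print("near",f([c+[0,a,b] for a in(-.013,.013) for b in(-.014,.014)]))
E
```

```text
[[533.4043 401.8118]]
[[ 0.5312 -0.119   0.2523]
 [ 0.5313 -0.1169  0.2331]
 [ 0.5324 -0.0951  0.2518]
 [ 0.5305 -0.1311  0.2598]
 [ 0.5332 -0.0805  0.2542]
 [ 0.5333 -0.0777  0.2006]]
near [[429.0815 402.8167]
 [424.5826 348.1999]
 [484.162  369.574 ]
 [480.6324 314.9328]]
```

apply_moves --commands '[[0,[0,8,0],0],[0,[0,8,0],0],[0,[10,8,0],0],[0,[18,7,0],0],[0,[26,7,0],0],[0,[34,6,0],0],[0,[34,6,0],0],[0,[34,6,0],0]]'

```text
t: 22.25
position: [0.563, -0.0964, 0.277]
tool_rot: [-1.572, 0.001, -0.051]
wrist_force: [-0.3, -0.2, -1.8]
opening: 0.0076
```

```bash
python3 - <<'E'
from h import *
print(manip.observe()['wrist_force'])
save("scene","c3s",(200,150,280,210))
E
```

```text
[-0.34913507 -0.15669833 -1.78429827]
c3s scale 10.0
```

View pics/c3s.png

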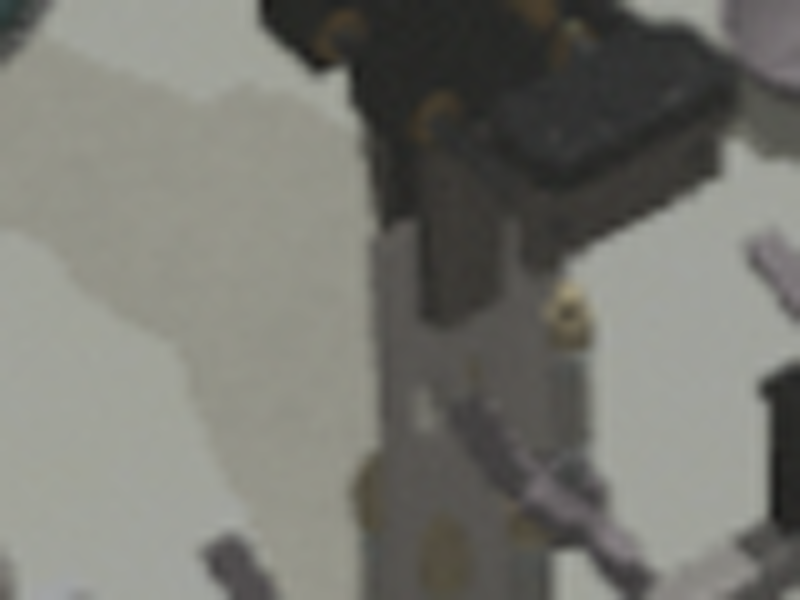

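```bash
python3 - <<'E'
from h import *
f=lambda X:(proj("scene",X)-[200,150]+.5)*10-.5
c=np.array([.567,-.098,.238])
print("near",f([c+[0,a,b] for a in(-.013,.013) for b in(-.014,.014)]))
print("tip",f([[.5735,-.1+a,.245+b] for a in (-.006,.006) for b in (-.003,.003)]))
E
```

```text
near [[425.79740796 459.50028089]
 [421.63089883 391.22240616]
 [494.72732711 416.82880097]
 [491.77638736 348.50104768]]
tip [[451.08613891 419.70610951]
 [450.28765688 404.9487685 ]
 [483.33660318 399.85177809]
 [482.6599888  385.08947932]]
```

apply_moves --commands '[[0,[8,1,0],0],[0,[16,0,0],0],[0,[24,0,0],0],[0,[32,0,0],0],[0,[41,-1,0],0],[0,[41,-1,0],0],[0,[41,-1,0],0]]'

```text
t: 22.88
position: [0.6039, -0.0973, 0.277]
tool_rot: [-1.572, 0.001, -0.051]
wrist_force: [-0.1, 0.4, -2.3]
opening: 0.0076
```

```bash
python3 - <<'E'
from h import *
print(manip.observe()['wrist_force'])
save("scene","c4s",(200,150,280,210))
E
```

```text
[-0.14343636  0.38961533 -2.3225786 ]
c4s scale 10.0
```

View pics/c4s.png

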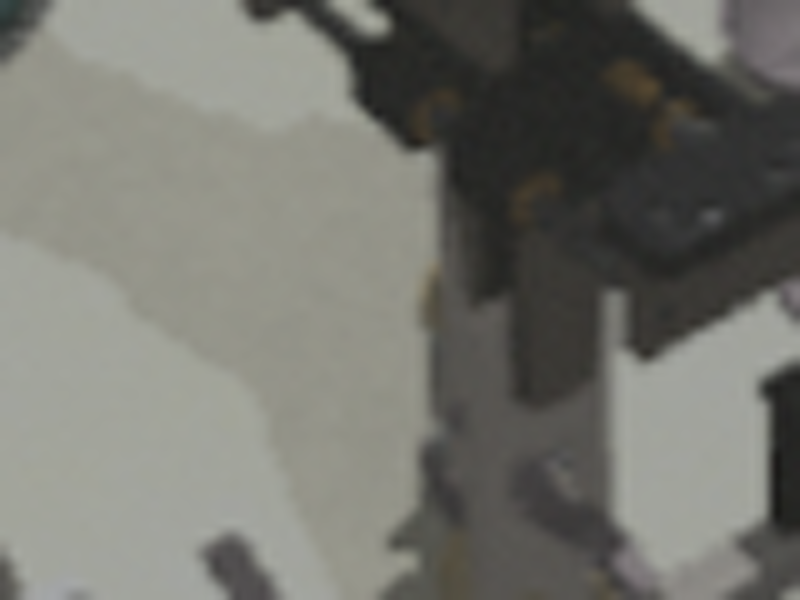

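Bar is through the eye (around 530,490). Lower and release.

apply_moves --commands '[[0,[0,0,-3],0],[0,[0,0,-6],0],[0,[0,0,-9],0],[0,[0,0,-11],0],[0,[0,0,-13],0],[0,[0,0,-14],0],[0,[0,0,-15],0],[0,[0,0,-15],0]]'

```text
t: 23.6
position: [0.6036, -0.097, 0.2632]
tool_rot: [-1.57, -0.0, -0.051]
wrist_force: [-2.3, 0.9, 3.0]
opening: 0.0077
```

```bash
python3 - <<'E'
from h import *
print(manip.observe()['wrist_force'])
save("scene","c5s",(200,150,280,210))
E
```

```text
[-2.29729789  0.91029241  3.02062654]
c5s scale 10.0
```

View pics/c5s.png

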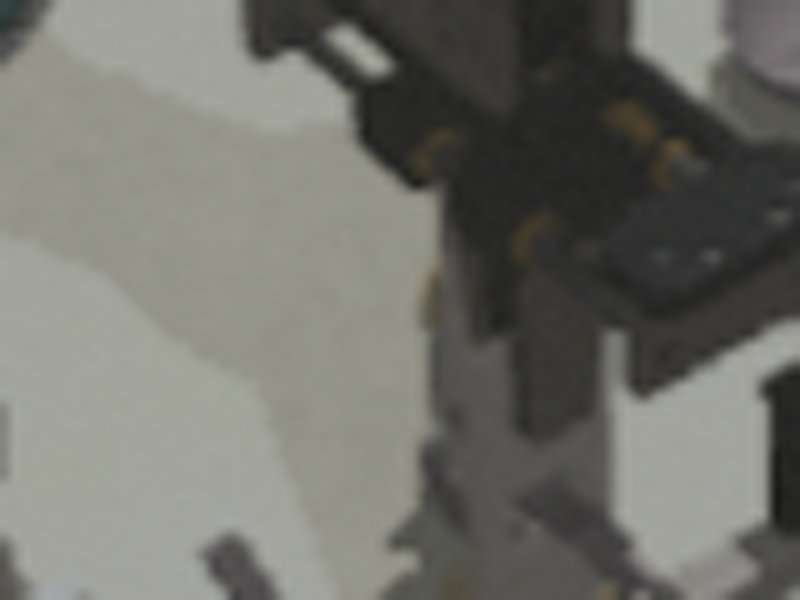

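Force up now supports it (weight on the peg). Release.

apply_moves --commands '[[12,[0,0,0],0],[20,[0,0,0],0],[34,[0,0,0],0],[34,[0,0,0],0],[34,[0,0,0],0]]'

```text
t: 24.07
position: [0.6037, -0.0971, 0.2623]
tool_rot: [-1.571, -0.0, -0.051]
wrist_force: [-1.3, -0.3, -0.1]
opening: 0.0335
```

apply_moves --commands '[[34,[0,0,10],0],[34,[0,0,30],0],[34,[0,0,60],0],[34,[0,0,90],0],[34,[-30,0,90],0],[40,[-70,0,90],0],[40,[-100,0,90],0],[40,[-120,0,90],0]]'

```text
t: 24.73
position: [0.4812, -0.0978, 0.3531]
tool_rot: [-1.57, -0.0, -0.052]
wrist_force: [0.2, -0.1, 0.6]
opening: 0.0401
```

```bash
python3 - <<'E'
from h import *
print(manip.observe()['wrist_force'])
save("scene","c6s",(150,130,310,250)); save("top","c6",(170,100,380,250))
E
```

```text
[ 0.19438296 -0.08226571  0.62552125]
c6s scale 5.0
c6 scale 3.8095238095238093
```

View pics/c6s.png

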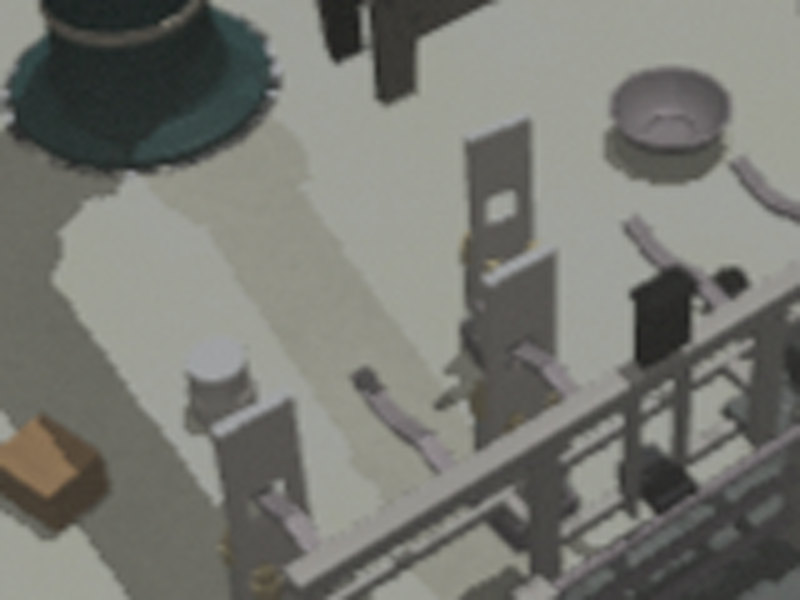

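View pics/c6.png

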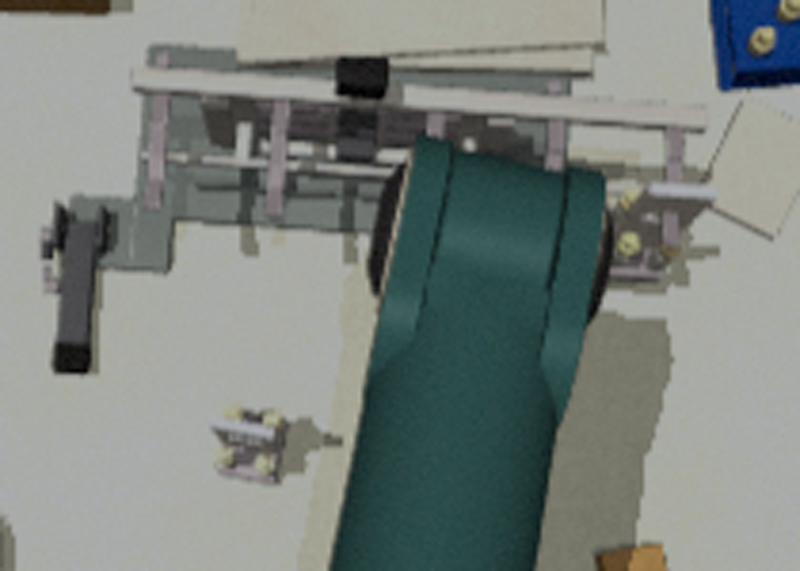

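```bash
python3 - <<'E'
from h import *
np.set_printoptions(precision=4,suppress=True)
u=lambda p,o,s:(np.array(p,float)+.5)/s-.5+np.array(o)
A=plane("scene",[u(p,(150,130),5) for p in [(466,139),(530,120)]],.215); d=A[1]-A[0]; print(A,A.mean(0),np.linalg.norm(d),np.arctan2(-d[0],d[1]))
t=cv2.imread("pics/c6_raw.png"); cv2.imwrite("pics/d0.png",cv2.resize(t[195:235,215:265],(750,600),interpolation=cv2.INTER_CUBIC))
E
```

```text
[[0.43   0.0033 0.215 ]
 [0.4432 0.0462 0.215 ]] [0.4366 0.0248 0.215 ] 0.044842626026641484 -0.2978600723482119
```

View pics/d0.png

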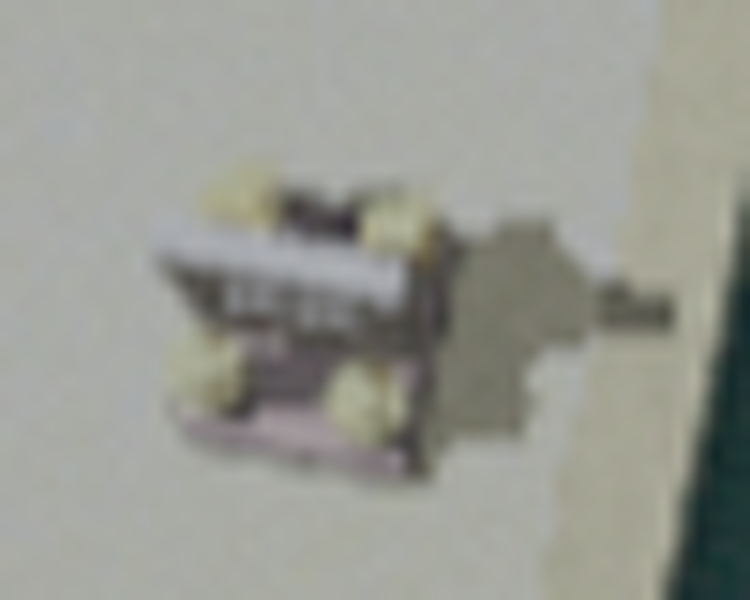

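apply_moves --commands '[[40,[-15,40,0],-0.05],[40,[-30,80,-10],-0.12],[40,[-45,115,-30],-0.12],[40,[-46,124,-60],-0.12],[40,[-46,124,-80],-0.12],[40,[-46,124,-80],-0.12],[40,[-46,124,-80],-0.12]]'

```text
t: 25.42
position: [0.4382, 0.0267, 0.2726]
tool_rot: [-1.572, 0.0, -0.172]
wrist_force: [1.1, -0.2, 1.3]
opening: 0.04
```

apply_moves --commands '[[40,[0,0,-30],0],[40,[0,0,-55],0],[40,[0,0,-75],0],[40,[0,0,-88],0],[40,[0,0,-88],0],[40,[0,0,-88],0]]'

```text
t: 25.92
position: [0.4391, 0.0264, 0.1856]
tool_rot: [-1.571, -0.002, -0.173]
wrist_force: [-0.1, -0.1, 0.3]
opening: 0.0401
```

```bash
python3 - <<'E'
from h import *
o=manip.observe();print(o['wrist_force'],o['q'])
save("scene","d1s",(200,100,320,190))
E
```

```text
[-0.07259229 -0.14353897  0.28396006] [-0.66023793  0.14757351  0.57765554  2.15366016 -0.10506008  0.86527915
 -0.19194952]
d1s scale 6.666666666666667
```

View pics/d1s.png

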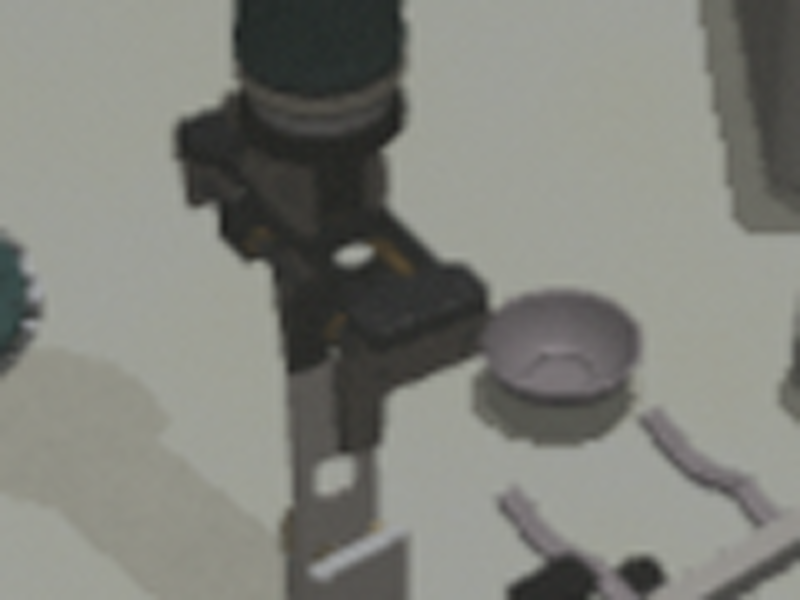

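```bash
python3 - <<'E'
from h import *
f=lambda X:(proj("scene",X)-[200,100]+.5)*6.667-.5
print(f([[.4391,.0264,.1856],[.4391,.0264,.145],[.4355,.0264,.145],[.4355,.022,.145]]))
E
```

```text
[[338.65203808 419.45801068]
 [340.90805628 480.16063234]
 [336.2945878  476.52649513]
 [329.58729157 480.49095215]]
```

apply_moves --commands '[[0,[-3,0,0],0],[0,[-3,0,0],0],[0,[-3,0,0],0],[0,[-3,0,0],0],[0,[-3,0,0],0],[0,[-3,0,0],0],[0,[-3,0,0],0],[0,[-3,0,0],0]]' --force 40

```text
t: 26.63
position: [0.435, 0.0271, 0.1848]
tool_rot: [-1.57, -0.001, -0.171]
wrist_force: [-0.5, 0.7, 3.1]
opening: 0.0075
```

apply_moves --commands '[[0,[0,0,10],0],[0,[0,0,25],0],[0,[0,0,45],0],[0,[0,0,65],0],[0,[0,0,82],0],[0,[0,0,93],0],[0,[0,0,93],0],[0,[0,0,93],0]]'

```text
t: 27.3
position: [0.4345, 0.0269, 0.2776]
tool_rot: [-1.57, -0.0, -0.171]
wrist_force: [0.0, -0.6, -1.9]
opening: 0.0075
```

apply_moves --commands '[[0,[15,-3,0],0.03],[0,[35,-6,0],0.06],[0,[55,-9,0],0.09],[0,[75,-11,0],0.12],[0,[90,-13,0],0.12],[0,[95,-13,0],0.12],[0,[95,-13,0],0.12],[0,[95,-13,0],0.12]]'

```text
t: 27.97
position: [0.5284, 0.0138, 0.2764]
tool_rot: [-1.572, 0.003, -0.051]
wrist_force: [0.3, -0.6, -1.4]
opening: 0.008
```

```bash
python3 - <<'E'
from h import *
print(manip.observe()['wrist_force'])
save("scene","d2s",(220,110,320,185))
E
```

```text
[ 0.29989639 -0.59966878 -1.43341019]
d2s scale 8.0
```

View pics/d2s.png

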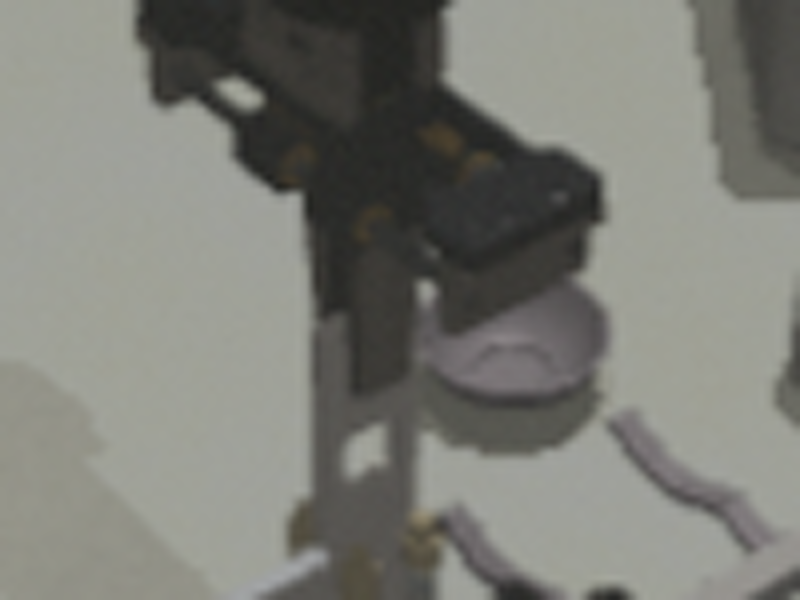

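```bash
python3 - <<'E'
from h import *
np.set_printoptions(precision=4,suppress=True)
u=lambda p,o,s:(np.array(p,float)+.5)/s-.5+np.array(o)
f=lambda X:(proj("scene",X)-[220,110]+.5)*8-.5
print("tip",f([[.5803,.009,.245]]))
print(vplane("scene",[u(p,(220,110),8) for p in [(343,445),(345,475),(384,422),(313,445),(415,400)]],(.5324,.0138,.25),-.052))
E
```

```text
tip [[451.1672 512.6266]]
[[ 0.5316 -0.0016  0.2524]
 [ 0.5316 -0.0007  0.2366]
 [ 0.5326  0.0182  0.2529]
 [ 0.5309 -0.0157  0.2603]
 [ 0.5334  0.0332  0.2557]]
```

apply_moves --commands '[[0,[0,1,0],0],[0,[10,1,0],0],[0,[20,0,0],0],[0,[28,0,0],0],[0,[36,-1,0],0],[0,[44,-1,0],0],[0,[44,-1,0],0],[0,[44,-1,0],0]]'

```text
t: 28.68
position: [0.5739, 0.0127, 0.277]
tool_rot: [-1.572, 0.001, -0.051]
wrist_force: [-0.3, 0.3, -2.5]
opening: 0.0077
```

```bash
python3 - <<'E'
from h import *
print(manip.observe()['wrist_force'])
save("scene","d3s",(235,120,315,180))
f=lambda X:(proj("scene",X)-[235,120]+.5)*10-.5
c=np.array([.576,.0105,.238])
print("near",f([c+[0,a,b] for a in(-.013,.013) for b in(-.014,.014)]))
E
```

```text
[-0.25040402  0.2543212  -2.497932  ]
d3s scale 10.0
near [[374.92085523 602.27163468]
 [375.86553871 533.86300088]
 [438.60124322 562.58706928]
 [440.58275118 494.18065436]]
```

View pics/d3s.png

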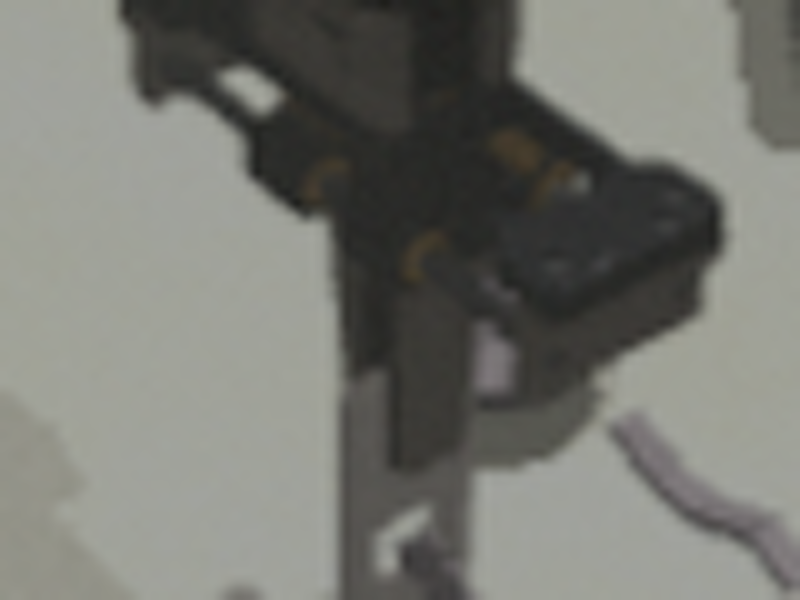

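apply_moves --commands '[[0,[0,2,0],0],[0,[8,2,0],0],[0,[16,1,0],0],[0,[24,1,0],0],[0,[31,0,0],0],[0,[37,0,0],0],[0,[37,0,0],0],[0,[37,0,0],0]]'

```text
t: 29.4
position: [0.6108, 0.0127, 0.277]
tool_rot: [-1.571, 0.001, -0.051]
wrist_force: [0.1, 0.0, -1.1]
opening: 0.0077
```

```bash
python3 - <<'E'
from h import *
print(manip.observe()['wrist_force'])
save("scene","d4s",(235,130,315,190))
E
```

```text
[ 0.05236267  0.03287886 -1.11983105]
d4s scale 10.0
```

View pics/d4s.png

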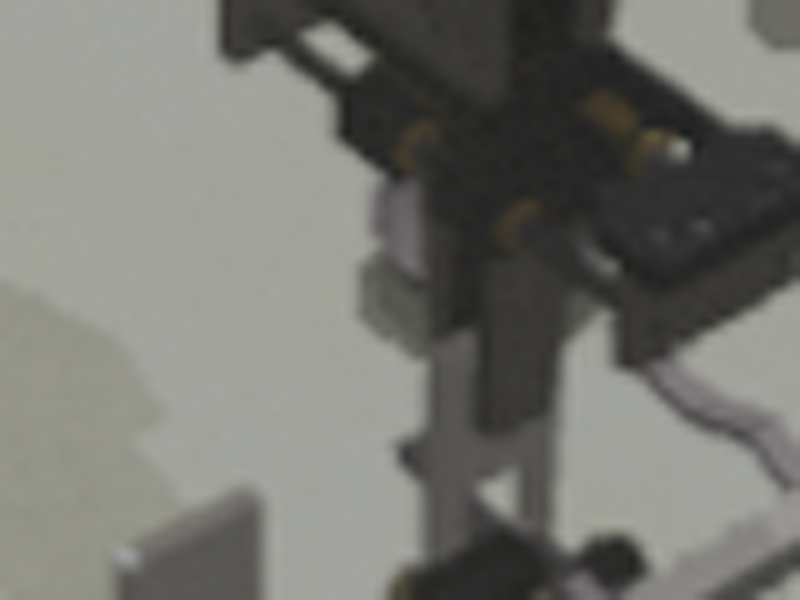

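apply_moves --commands '[[0,[0,-1,-3],0],[0,[0,-2,-6],0],[0,[0,-2,-9],0],[0,[0,-2,-11],0],[0,[0,-2,-13],0],[0,[0,-2,-14],0],[0,[0,-2,-15],0],[0,[0,-2,-15],0]]'

```text
t: 30.12
position: [0.6104, 0.011, 0.2632]
tool_rot: [-1.57, 0.0, -0.051]
wrist_force: [-3.0, 0.4, 4.4]
opening: 0.0079
```

apply_moves --commands '[[12,[0,0,0],0],[20,[0,0,0],0],[34,[0,0,0],0],[34,[0,0,0],0],[34,[0,0,0],0]]'

```text
t: 30.53
position: [0.6107, 0.0109, 0.2623]
tool_rot: [-1.571, -0.0, -0.051]
wrist_force: [-0.8, -0.0, -0.8]
opening: 0.0336
```

apply_moves --commands '[[34,[0,0,10],0],[34,[0,0,30],0],[34,[0,0,60],0],[34,[0,0,95],0],[34,[-30,0,95],0],[40,[-70,20,95],0],[40,[-100,50,95],0],[40,[-110,90,95],0]]'

```text
t: 31.2
position: [0.4989, 0.0957, 0.359]
tool_rot: [-1.569, -0.001, -0.057]
wrist_force: [0.8, 0.3, -0.5]
opening: 0.04
```

apply_moves --commands '[[40,[-15,40,0],0],[40,[-30,80,0],0],[40,[-40,120,0],0],[40,[-50,160,0],0],[40,[-60,200,0],0],[40,[-70,240,0],0],[40,[-70,240,0],0],[40,[-70,240,0],0]]'

```text
t: 31.87
position: [0.4302, 0.3407, 0.3575]
tool_rot: [-1.571, -0.0, -0.046]
wrist_force: [1.2, -0.4, 0.2]
opening: 0.04
```

```bash
python3 - <<'E'
from h import *
print(manip.observe()['wrist_force'])
save("scene","e1",(0,0,512,384)); save("scene","e2",(150,140,350,290)); save("top","e3",(0,0,512,384)); 
E
```

```text
[ 1.18333474 -0.38525872  0.23556427]
e1 scale 1.5625
e2 scale 4.0
e3 scale 1.5625
```

View pics/e1.png

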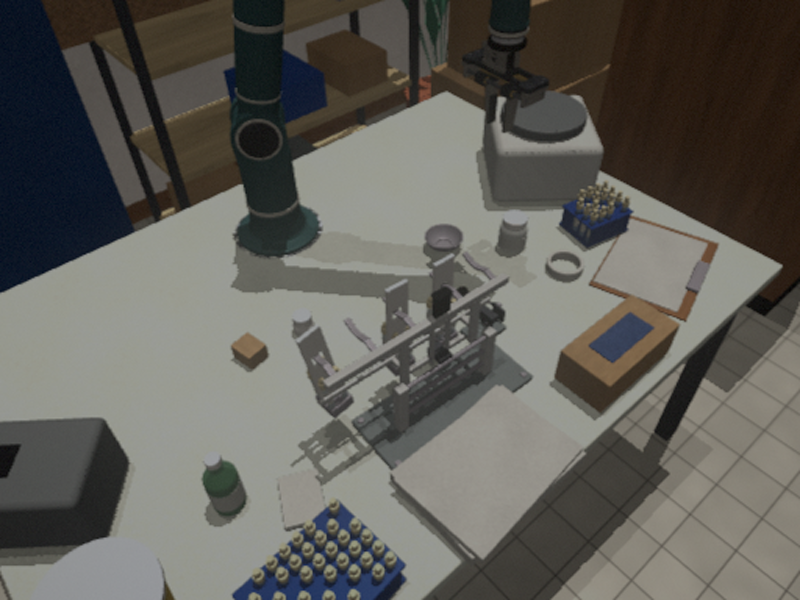

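View pics/e2.png

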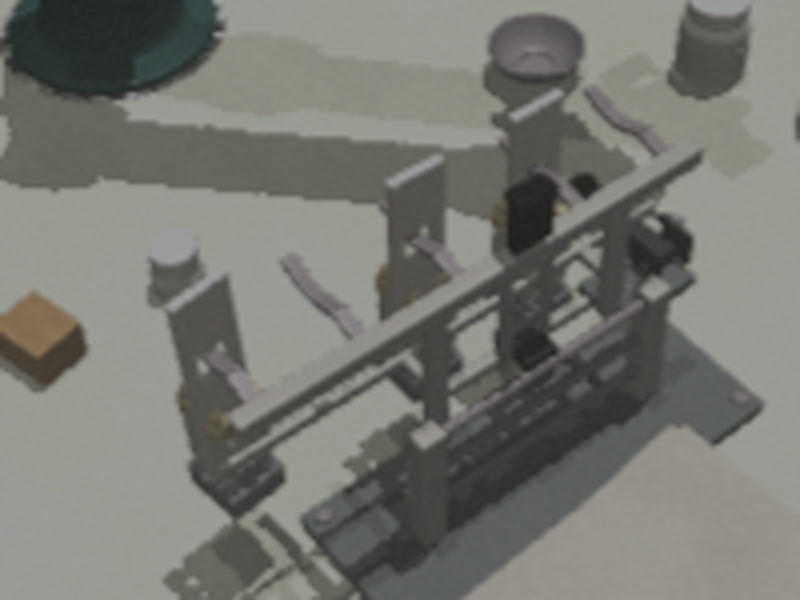

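View pics/e3.png

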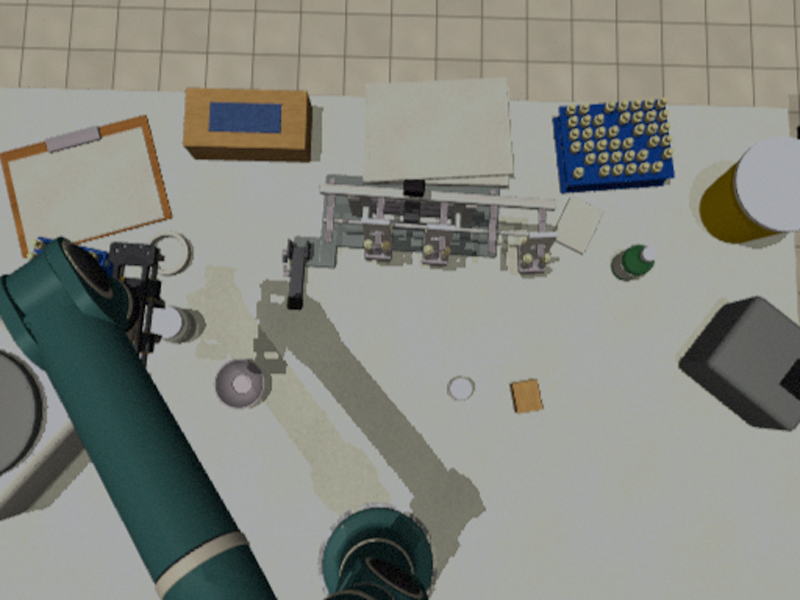

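```bash
python3 -c "
from plant import job,manip
print(manip.observe()['t']); print(job.close_job())"
```

```text
32.0167
the job is handed in; nothing more can be done
None
```

The job is done and handed in at about 32 s, in the order asked:

1. **Foot:** I pushed it to the front, and the pictures show it snapped flat on the table.
2. **Top section:** I lifted it by the black handle to about 0.100 and lowered it onto the topmost rung. The upward force when pressed lightly showed it resting. After release, the peg tips measured within 2 mm of where they should be with it locked there.
3. **Carriers:** I found three on the table and hung them on pegs 0, 2 and 3. On each, the wrist force showed the peg taking the weight before I let go.

In the last pictures all three carriers hang upright, no carrier is left on the table and the foot is flat. The other things look unmoved, though I compared them only by eye. The gripper is clear of everything.

**Disagreements:**
- **Handle grip:** it closed at about 21 to 22 mm instead of the tab's 12 mm, so it probably held the handle's rim; it still lifted without visible slip.
- **Carrier positions:** the first two carriers sat up to about 5 mm off my tool centre, which I corrected before threading them onto their pegs.

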